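# Load a culture dish into the reader's feed chute

### The job

Load the culture dish with the blue sticker into the dish reader: swing the red-knobbed escapement lever fully to the right, to its hold position, lay the dish flat on the open head of the sloped chute and push it down under the reader head until it rests against the orange escapement stop. Do not push so hard that the stop is forced open; leave the lever at hold, and leave the other dish on the bench where it is.

Things in the scene. Friction and masses are not known exactly. Their poses are not given: they have to be found in the camera images.
- lane: Sloped aluminium lane of the dish reader, fixed, 310x76 mm, slope 24 deg. Origin: middle of its upper edge, on the deck, 158 mm above the bench; x runs down the slope (to the right as seen from the robot), y across it (away from the robot), z square off the deck. Guides flare in from x=80 mm to side rails (18 mm high, 68 mm apart) from 108 mm on. A dish laid on it stays put by friction. A cream dish, read before, is fixed at its foot.
- load_place (a point): Middle of the loading place on the deck surface, 55 mm down the lane from its upper edge; the sides are open here. The dish is laid flat on the slope here, then pushed by its uphill rim along the lane; pressing it down onto the deck while pushing makes it stick.
- head_edge (a point): Middle of the lower front edge of the white reader head, 94 mm wide, over the lane at lane x = 140 to 245 mm, underside 57 mm and top 99 mm off the deck. A gripper's body cannot be over the dish here: make the last of the push with closed fingers slanting in under this edge, pointing right (down the lane) and down, 25 to 40 degrees from vertical.
- stop_face (a point): Middle of the upstream face of the orange stop plate (44 mm wide) as it stands at hold: lane x = 220 mm, 8 mm off the deck; axes as the lane's. A dish resting against it has its centre 30 to 32 mm up the slope from here. A push of more than about 12 N on the plate forces it back towards release.
- rocker (a joint): Escapement rocker, turned by the lever, rad; stays where left by friction. 0 = release: stop plate lifted, two thin retaining fingers (lane y +-27 mm) hang across the lane at lane x = 150 mm and bar it. 0.70 = hold, end of travel: knob to the right, stop plate down, retaining fingers over 30 mm off the deck with a 48 mm gap between them.
- lever_knob (a point): Centre of the red ball knob, 24 mm across, on the escapement lever, 80 mm from the lane's middle on the robot's side, about 190 mm above the bench. From release to hold it swings 58 mm to the right along the lane's heading, nearly level (6 mm higher half-way), radius 85 mm; about 3 N moves it.
- dish_center (a point): Centre (half-way up) of the covered culture dish with pink medium and a round blue sticker on its cover, 61 mm across, 16 mm high, lying flat on the bench, about 25 g; z up through its cover.
- other_dish_center (a point): Centre of a like dish with clear, whitish medium and no sticker, 61 mm across, 16 mm high, on the bench; it stays where it is.
There are look-alikes about, which are no part of the job. What is shaped like the part that bears dish_center but turquoise is not meant.

How it is judged:
By the outcome, as a careful person would: the job done as asked, in the order asked, and still so for the second after the job is handed in, with the robot touching nothing.
It also fails if it takes over 70 s, if anything falls off the work surface, if the arm or the gripper's body presses on something with over 40 N, if the wrist force passes 120 N, or if a joint passes its speed limit or range.

### The arm

A 7-joint arm with a two-finger parallel gripper is mounted at the origin on a cart in front of the work surface, level with it; the furniture and walls round the work are solid. World frame = base frame: x ahead of the robot, y to its left, z up, the work surface at z = 0. Lengths are in m, angles in degrees, forces in N, time in s.
With the tool pointing down it reaches from about 0.425 to 0.875 m from the base axis. Payload 4.7 kg.
Tool frame: the origin (TCP) lies at the centre of the arm's flange, where the gripper is bolted on; the fingertips stand 182 mm ahead of it and the grasp point (between the pads) lies 164 mm ahead of it; z points along the fingers, x is the direction in which the jaws open and shut, and the axes are right-handed (so a half turn about z gives the same grasp; the last joint's range is limited). The gripper opens to 87 mm and grips with 3 to 60 N. Pads are 19 mm wide; open, the fingers measure 117 mm over their backs; the gripper's body (75 mm by 190 mm) begins 51 mm behind the grasp point.
Start: joints at [72.599, 18.392, -4.016, 83.108, 1.295, 78.541, -3.26], TCP at [0.203, -0.617, 0.405] pointing down, gripper open.
Joint ranges: [-163.93, 163.93], [-17.29, 119.83], [-79.2, 71.16], [3.27, 140.29], [-89.18, 269.18], [5.43, 117.66], [-154.24, 154.24]. Speed limits (degrees/s): [147.25, 147.25, 180, 180, 180, 180, 180].

### API

Orientations are given as [roll, pitch, yaw] about the fixed x, y, z axes, in that order (R = Rz(yaw) Ry(pitch) Rx(roll)).
In Python, from cell import env gives the robot as it stands. The module is installed in compiled form; this text tells all that it offers.
- The arm moves only by the tool carry_out, never from a script. Its argument "increments" is a list of rows, each a list of 5 numbers: the shift along the world's x, y, z in m, then the turn about the world's z in degrees, then the gripper's target within -1 to 1 (shut at 1, half-way at 0, fully open at -1). In form: [[dx, dy, dz, spin, jaw], ...]. A call has 1 to 20 rows; each row is the pose to reach, as a shift and turn from the pose commanded when the call began; what a row does not reach only later rows make up. A row lasts 1/10 s, in which the tool goes at most 50 mm and 8.59 degrees, less where a joint would pass 70% of its speed; a pose out of reach is approached as far as the arm can. A call with a gripper value outside its range is refused whole. The fingers move at their own pace and stop on an object; "grip_force" is the grip in N (left out, the last holds). Time passes only in rows, so rows that repeat a pose let the fingers close. It gives the time, the measured TCP pose, the force and the opening at its end, in the units of the state.
- env.get_obs(): the state, without advancing time (a new reading comes with each control period).
- env.read_camera(name): name is "scene" or "side" or "wrist"; returns (picture, depth): 400x640x3 uint8, red, green, blue; 400x640 float32, m along the optical axis (not along the pixel's ray), 0 where there is no reading.
- env.get_calibration(name): a dict with "K" (3x3 intrinsics, pixels), "camera_from_world" (4x4, takes a point from world to camera coordinates); the wrist camera has in their place "T_tool_cam" (4x4, takes a point from camera to tool coordinates, whose origin is the TCP and whose axes are the tool frame's). Camera axes: x right, y down, z forward; pixel columns grow to the right and rows downward; lengths in m; the calibration is good to about 2 mm. A picture is of the moment at which its call begins: read the wrist's pose just before it. get_calibration takes no time and is no camera call.
- env.sign_off(): hands the job in, once; it reports no verdict.
The state is a dict: "time_s": time; "qpos": joint angles; "joint_velocities": joint speeds; "effort": joint torques, N m; "tool_pos": TCP position; "tool_rot": TCP orientation; "force": force on the tool from outside, world axes, zero at the start; "wrist_torque": the same for the moment, N m; "grip_width": finger opening in m.
Only numpy, scipy, OpenCV 4.12 (cv2) and the standard library are available. Lean on these libraries where they do the work, as an engineer would, in place of code of your own. Each camera call takes 0.05 s, during which the arm holds its last target.

## Working session

There is one attempt and no reset: what is moved stays moved. The work goes in short steps, Python scripts to look and compute and a tool call to move; the robot and the scene stay as the last step left them, time stands still between calls to the robot, and variables do not carry over. Pictures are saved under pics/ and viewed, and the job is handed in when it is done.

Besides the shell and the picture viewer there is one more tool, called after ">>>" by a JSON object that holds its "fn" and its "kwargs", one argument or row to a line. carry_out: Moves the arm, as the interface text tells. Its arguments: {"type":"object","properties":{"increments":{"type":"array"},"grip_force":{"type":"number"}},"required":["increments"]}

```bash
mkdir -p pics; cat > h.py <<'E'
from cell import env
import numpy as np, cv2
def save(n,p): cv2.imwrite('pics/'+n+'.png',p[:,:,::-1])
def pts(name,depth):
    c=env.get_calibration(name);K=np.array(c['K']);T=np.linalg.inv(np.array(c['camera_from_world']))
    v,u=np.mgrid[0:depth.shape[0],0:depth.shape[1]]
    P=np.stack([(u-K[0,2])/K[0,0]*depth,(v-K[1,2])/K[1,1]*depth,depth],-1)
    return P@T[:3,:3].T+T[:3,3]
E
python3 - <<'E'
from h import *
print(env.get_obs())
for n in ['scene','side']:
    p,d=env.read_camera(n); save(n+'0',p); np.save(n+'0.npy',d); np.save(n+'0p.npy',p)
    print(n,env.get_calibration(n))
print(env.get_calibration('wrist'))
E
```

```text
{'time_s': 0.0, 'qpos': array([72.59983408, 18.438387  , -4.01489763, 83.1754073 ,  1.29476818,
       78.54357892, -3.26099919]), 'joint_velocities': array([-0.03354282,  0.03659235, -0.00354593,  0.09810167, -0.07588703,
        0.07712016, -0.05091284]), 'effort': array([-4.50955504e-04, -4.91294968e+01, -4.04618857e-01, -3.12530065e+01,
       -6.41140994e-02,  4.37477406e-02,  2.22870767e-04]), 'tool_pos': array([ 0.20299872, -0.61725682,  0.40366431]), 'tool_rot': array([ 1.79994066e+02,  1.12140030e-01, -7.17917261e+01]), 'force': array([-0.0345735 , -0.86538867, -0.53992311]), 'wrist_torque': array([ 0.00168154,  0.00408381, -0.0082955 ]), 'grip_width': 0.08751535921976412}
scene {'K': array([[487.63660935,   0.        , 311.00150711],
       [  0.        , 487.63660935, 203.80360215],
       [  0.        ,   0.        ,   1.        ]]), 'camera_from_world': array([[-0.77331619, -0.63400532, -0.00439668,  0.46843313],
       [-0.29306629,  0.36359427, -0.88425752,  0.24641698],
       [ 0.56222258, -0.68252214, -0.46697892,  0.99129795],
       [ 0.        ,  0.        ,  0. 
[... 274 characters left out ...]
      [-0.12147211, -0.60895001, -0.78385229,  0.23672715],
       [ 0.13056159,  0.77303645, -0.62078041,  0.87514621],
       [ 0.        ,  0.        ,  0.        ,  1.        ]])}
{'K': array([[304.95057937,   0.        , 316.65520775],
       [  0.        , 304.95057937, 195.31768522],
       [  0.        ,   0.        ,   1.        ]]), 'T_tool_cam': array([[ 9.99999894e-01,  3.80500432e-04,  2.60869857e-04,
         2.35309139e-04],
       [-4.41832788e-04,  9.52588966e-01,  3.04259867e-01,
        -8.33609284e-02],
       [-1.32730737e-04, -3.04259950e-01,  9.52589033e-01,
         2.05588170e-02],
       [ 0.00000000e+00,  0.00000000e+00,  0.00000000e+00,
         1.00000000e+00]])}
```

View pics/scene0.png

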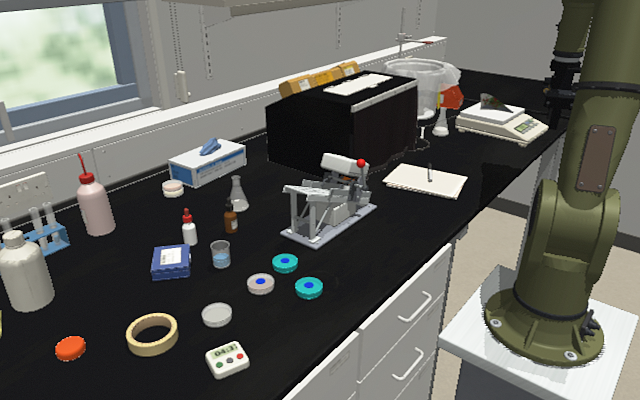

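View pics/side0.png

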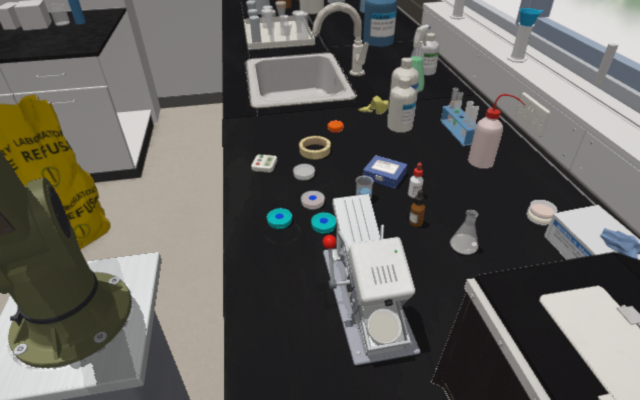

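```bash
python3 - <<'E'
from h import *
a=np.load('scene0p.npy');b=np.load('side0p.npy')
c1=cv2.resize(a[150:340,190:390],(800,760),interpolation=cv2.INTER_CUBIC)[:600]
c2=cv2.resize(b[180:370,230:430],None,fx=3.1,fy=3.1,interpolation=cv2.INTER_CUBIC)
save('c1',c1);save('c2',c2)
A=pts('scene',np.load('scene0.npy'));B=pts('side',np.load('side0.npy'))
for n,u,v in [('dish',261,284),('turq',285,263),('turq2',309,288),('other',217,315),('knob',361,163)]: print(n,A[v,u].round(4))
for n,u,v in [('dish',313,198),('turq',279,216),('turq2',323,221),('other',304,172),('knob',329,242),('laneL',335,200),('laneR',368,196),('cream',384,326)]: print(n,B[v,u].round(4))
E
```

```text
dish [0.5226 0.2772 0.0171]
turq [0.5332 0.1856 0.0197]
turq2 [0.4305 0.2206 0.0168]
other [0.5196 0.408  0.0171]
knob [ 0.5021 -0.0741  0.1984]
dish [0.5329 0.2665 0.0147]
turq [0.4378 0.2117 0.0146]
turq2 [0.5415 0.1697 0.0166]
other [0.5279 0.3925 0.012 ]
knob [ 0.5055 -0.0912  0.1999]
laneL [0.5504 0.0727 0.1567]
laneR [0.6211 0.0727 0.1564]
cream [ 0.5876 -0.179   0.0611]
```

View pics/c1.png

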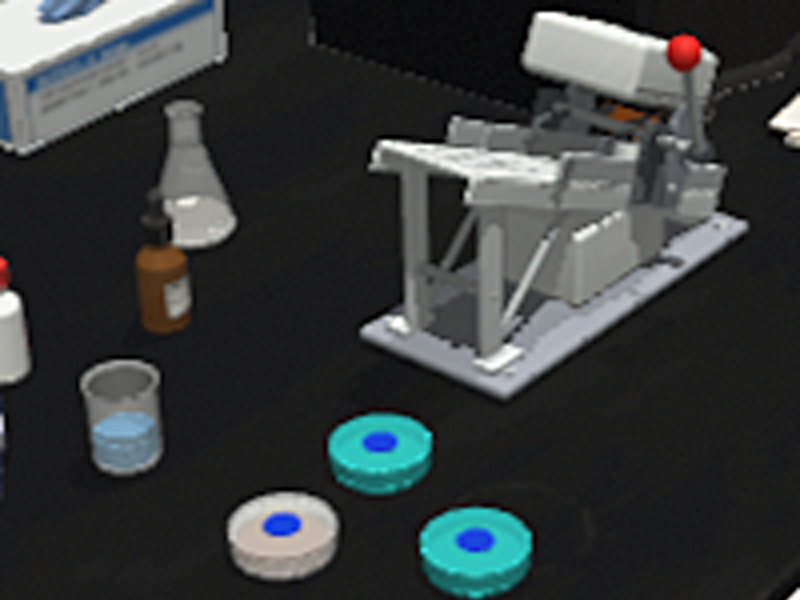

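View pics/c2.png

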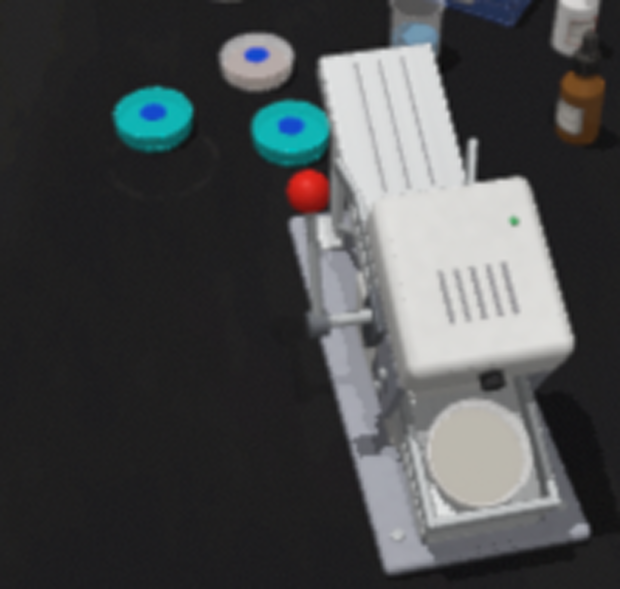

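```bash
python3 - <<'E'
from h import *
p,d=env.read_camera('wrist'); save('w0',p); 
print(d[::40,::64].round(3))
b=np.load('side0.npy');B=pts('side',b)
# upper edge corners
for u,v in [(333,199),(334,200),(336,201),(368,195),(369,196),(366,197)]: print(u,v,B[v,u].round(4))
# deck plane: patch
m=np.zeros(b.shape,np.uint8);cv2.fillPoly(m,[np.array([[338,204],[366,200],[372,232],[350,236]])],1)
P=B[m>0];P=P[(P[:,2]>0.1)&(P[:,2]<.17)];c=P.mean(0);U,S,V=np.linalg.svd(P-c);n=V[2]*np.sign(V[2,2]);print(c,n,np.degrees(np.arccos(n[2])),np.degrees(np.arctan2(n[1],n[0])),S/np.sqrt(len(P)))
E
```

```text
[[1.123 1.115 0.334 0.336 0.336 0.334 0.334 0.334 0.334 0.333]
 [1.164 1.158 1.161 0.346 0.347 0.346 0.346 0.346 0.346 0.346]
 [0.637 0.84  1.111 1.205 1.204 0.36  0.36  0.359 0.36  0.357]
 [0.487 0.613 0.831 1.152 1.247 1.245 1.25  0.375 0.373 0.373]
 [0.507 0.649 0.891 1.25  1.299 1.296 1.3   1.3   1.297 0.387]
 [0.53  0.686 1.359 1.352 1.353 1.356 1.351 1.353 1.351 1.35 ]
 [1.416 1.411 1.413 1.414 1.412 1.413 1.416 1.412 1.41  1.414]
 [0.083 0.081 0.082 0.09  0.091 0.089 0.09  0.089 0.081 0.082]
 [0.068 0.083 0.082 0.118 1.55  1.549 0.    0.113 0.082 0.082]
 [0.064 0.072 0.071 0.072 0.072 0.071 0.071 0.071 0.072 0.072]]
333 199 [0.5474 0.0787 0.1552]
334 200 [0.5491 0.0767 0.1538]
336 201 [0.5522 0.0713 0.1548]
368 195 [0.6222 0.0768 0.1558]
369 196 [0.6232 0.0725 0.1563]
366 197 [0.6164 0.0713 0.1556]
[0.58659107 0.0327059  0.13709087] [ 0.0070623  -0.40841805  0.91276767] 24.10933059452846 -89.00934965663394 [0.0218532  0.01601126 0.00140324]
```

View pics/w0.png

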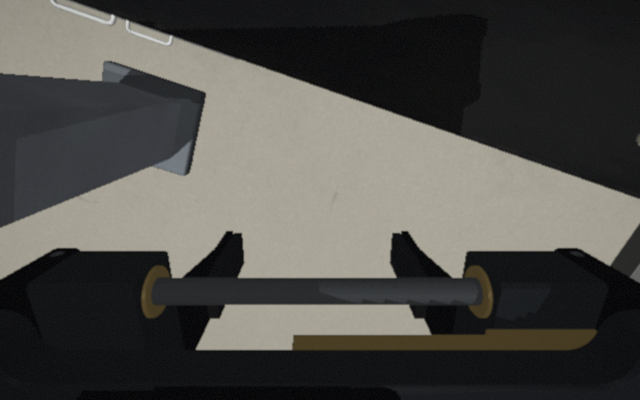

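>>> {"fn": "carry_out", "kwargs": {
  "increments": [
    [0, 0, 0.05, 0, -1],
    [0, 0, 0.1, 0, 0],
    [0, 0, 0.15, 0, 1],
    [0, 0, 0.2, 0, 1],
    [0, 0, 0.25, 0, 1],
    [0, 0, 0.3, 0, 1],
    [0, 0, 0.35, 0, 1],
    [0, 0, 0.4, 0, 1],
    [0, 0, 0.45, 0, 1],
    [0, 0, 0.5, 0, 1],
    [0, 0, 0.5, 0, 1],
    [0, 0, 0.5, 0, 1],
    [0, 0, 0.5, 0, 1]
  ]
}}

```text
time_s: 1.45
tool_pos: [0.1838, -0.5586, 0.7753]
tool_rot: [-180.0, -3.4, -71.8]
force: [1.0, -0.0, 0.5]
grip_width: 0.0029
```

>>> {"fn": "carry_out", "kwargs": {
  "increments": [
    [0, 0, -0.05, 0, 1],
    [0, 0, -0.1, 0, 1],
    [0, 0, -0.15, 0, 1],
    [0, 0, -0.2, 0, 1],
    [0, 0, -0.25, 0, 1],
    [0, 0, -0.25, 0, 1],
    [0, 0, -0.25, 0, 1]
  ]
}}

```text
time_s: 2.15
tool_pos: [0.1841, -0.559, 0.526]
tool_rot: [180.0, -3.4, -71.8]
force: [-0.5, -0.2, 2.0]
grip_width: 0.001
```

```bash
python3 -c "
from h import *
o=env.get_obs();print(o)"
```

```text
{'time_s': 2.15, 'qpos': array([58.61543768,  7.67866637, 11.92830687, 82.62256648, -1.49649209,
       86.50036058, -1.33387248]), 'joint_velocities': array([-0.07936061, -1.48971819,  0.36655902, -6.78231731, -0.03265533,
       -0.02851683,  0.04015137]), 'effort': array([-4.08921833e-02, -3.54767096e+01,  8.62747617e-01, -2.81883234e+01,
       -4.63138812e-02, -1.65730063e-01, -1.12964459e-03]), 'tool_pos': array([ 0.1840652 , -0.55903983,  0.52600014]), 'tool_rot': array([179.99218302,  -3.36343947, -71.77451202]), 'force': array([-0.5098027 , -0.20971965,  2.01165735]), 'wrist_torque': array([ 0.03785019, -0.0387066 ,  0.04260879]), 'grip_width': 0.000978716861098526}
```

>>> {"fn": "carry_out", "kwargs": {
  "increments": [
    [-0.015, 0.045, 0, 0, 1],
    [-0.03, 0.09, 0, 0, 1],
    [-0.045, 0.14, 0, 0, 1],
    [-0.06, 0.19, 0, 0, 1],
    [-0.075, 0.235, 0, 0, 1],
    [-0.09, 0.28, 0, 0, 1],
    [-0.09, 0.28, 0, 0, 1],
    [-0.09, 0.28, 0, 0, 1]
  ]
}}

```text
time_s: 2.95
tool_pos: [0.1164, -0.3597, 0.5149]
tool_rot: [179.4, -1.4, -73.1]
force: [-2.4, 0.1, 0.2]
grip_width: 0.0005
```

```bash
python3 -c "
from h import *
o=env.get_obs();print(o['qpos'],o['tool_pos'],o['tool_rot'])"
```

```text
[ 81.39912793 -17.26775174 -10.41838656 106.48951261  -2.43597294
  89.14909294  -1.72914796] [ 0.11641518 -0.35970172  0.51492512] [179.40000516  -1.37894531 -73.13333859]
```

>>> {"fn": "carry_out", "kwargs": {
  "increments": [
    [-0.015, 0.05, 0, 0, 1],
    [-0.03, 0.09, 0, 0, 1],
    [-0.04, 0.13, 0, 0, 1],
    [-0.04, 0.13, 0, 0, 1]
  ]
}}

```text
time_s: 3.35
tool_pos: [0.1329, -0.3404, 0.4867]
tool_rot: [-179.7, 2.3, -70.3]
force: [2.4, 1.9, 0.0]
grip_width: 0.0005
```

```bash
python3 -c "
from h import *
o=env.get_obs();print(o['qpos'],o['tool_pos'],o['tool_rot'])"
```

```text
[ 74.99799304 -17.27675598  -7.88210583 109.75563418  -2.78973502
  89.66254112  -2.71362943] [ 0.1329129  -0.34038327  0.48674191] [-179.65611725    2.3117553   -70.29305924]
```

```bash
cat >> h.py <<'E'
def ray(name,uv):
    c=env.get_calibration(name);K=np.array(c['K']);T=np.linalg.inv(np.array(c['camera_from_world']))
    d=T[:3,:3]@np.array([(uv[0]-K[0,2])/K[0,0],(uv[1]-K[1,2])/K[1,1],1]);return T[:3,3],d
def onz(name,uv,z):
    o,d=ray(name,uv);return o+d*(z-o[2])/d[2]
def tri(u1,u2):
    A=[];b=[]
    for n,u in (('scene',u1),('side',u2)):
        o,d=ray(n,u);d=d/np.linalg.norm(d);M=np.eye(3)-np.outer(d,d);A.append(M);b.append(M@o)
    x,r,_,_=np.linalg.lstsq(np.vstack(A),np.hstack(b),rcond=None);return x,np.sqrt(r)
def blobs(p,lo,hi,box,amin=8):
    h=cv2.cvtColor(p,cv2.COLOR_RGB2HSV);m=cv2.inRange(h,np.array(lo),np.array(hi))
    k=np.zeros_like(m);x0,y0,x1,y1=box;k[y0:y1,x0:x1]=m[y0:y1,x0:x1]
    n,l,s,c=cv2.connectedComponentsWithStats(k);return [(c[i].round(2),s[i].tolist()) for i in range(1,n) if s[i,4]>=amin]
E
python3 - <<'E'
from h import *
a=np.load('scene0p.npy');b=np.load('side0p.npy')
print('blue',blobs(a,(112,150,100),(130,255,255),(240,250,330,310)),blobs(b,(112,150,100),(130,255,255),(260,180,340,240)))
print('red',blobs(a,(0,150,120),(6,255,255),(340,150,380,180)),blobs(b,(0,150,120),(6,255,255),(310,225,345,260)))
E
```

```text
blue [(array([284.5 , 260.31]), [281, 259, 8, 4, 26]), (array([259.89, 280.87]), [256, 279, 9, 5, 38]), (array([308.34, 284.78]), [305, 283, 8, 5, 32])] [(array([312.  , 197.24]), [309, 196, 7, 4, 17])]
red [(array([360.62, 161.9 ]), [357, 159, 8, 7, 50])] [(array([328.96, 240.62]), [323, 235, 13, 12, 131])]
```

```bash
python3 - <<'E'
from h import *
a=np.load('scene0p.npy');b=np.load('side0p.npy')
print('dish',tri((259.9,280.9),(312,197.2)),onz('scene',(259.9,280.9),.016),onz('side',(312,197.2),.016))
print('knob',tri((360.6,162),(329,240.6)))
for u in [(284,186.5),(307.5,197)]: print(onz('scene',u,.158))
for u in [(333.2,198.7),(369.4,194.5)]: print(onz('side',u,.158))
save('c3',cv2.resize(a[165:230,270:370],None,fx=8,fy=8,interpolation=cv2.INTER_CUBIC))
save('c4',cv2.resize(b[185:275,315:415],None,fx=6.6,fy=6.6,interpolation=cv2.INTER_CUBIC))
E
```

```text
dish (array([0.53182055, 0.26989491, 0.01605478]), array([0.00193659])) [0.53367214 0.26959535 0.016     ] [0.53060239 0.26866549 0.016     ]
knob (array([ 0.50800037, -0.0828834 ,  0.19592997]), array([0.00160573]))
[0.61911512 0.08789177 0.158     ]
[0.53738042 0.09536799 0.158     ]
[0.54726379 0.07612384 0.158     ]
[0.62472096 0.07517256 0.158     ]
```

View pics/c3.png

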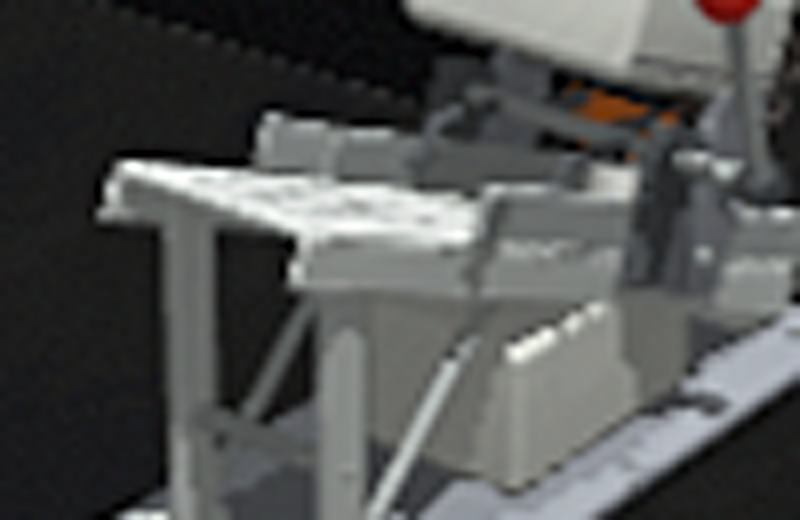

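View pics/c4.png

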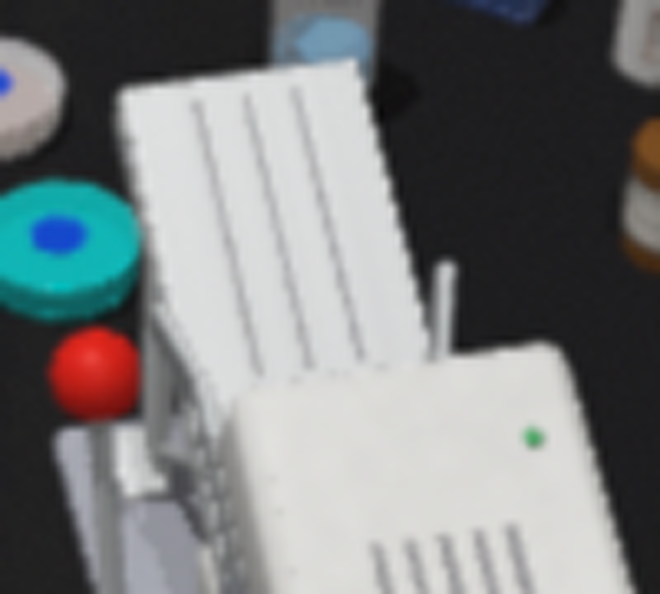

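```bash
python3 - <<'E'
from h import *
f=tri((284.9,185.1),(368.8,194.2));n=tri((307.6,194.9),(333.3,198.9));print(f,n)
# heading from the three stripes in side view, on the sloped plane z=.158-(yt-y)*tan24
B=pts('side',np.load('side0.npy'))
for (u,v) in [(343,203),(354,241),(352,200),(362,240),(360,200),(370,240),(335,206),(338,220),(372,205),(377,230)]: print(u,v,B[v,u].round(4))
# stripe pixels rays cut with plane
nrm=np.array([0.0,-np.sin(np.radians(24)),np.cos(np.radians(24))]);p0=np.array([.585,.077,.158])
for z in [(344.7,200.5),(354.2,240.5),(352.3,199.5),(361.8,240.2),(359.5,198.5),(369.6,239.3)]:
    o,d=ray('side',z);print(z,(o+d*(nrm@(p0-o))/(nrm@d)).round(4))
E
```

```text
(array([0.6245222 , 0.07843216, 0.15652945]), array([0.00027041])) (array([0.5487589 , 0.08082489, 0.15395697]), array([0.00059083]))
343 203 [0.566  0.066  0.1515]
354 241 [ 0.5712 -0.0139  0.117 ]
352 200 [0.5855 0.0678 0.1551]
362 240 [ 0.588  -0.0124  0.1153]
360 200 [0.6033 0.0696 0.1509]
370 240 [ 0.6031 -0.017   0.1168]
335 206 [0.5483 0.0626 0.149 ]
338 220 [0.5488 0.0344 0.1348]
372 205 [ 0.6826  0.2278 -0.0019]
377 230 [0.6227 0.0025 0.1227]
(344.7, 200.5) [0.5704 0.0696 0.1547]
(354.2, 240.5) [ 0.5717 -0.0133  0.1178]
(352.3, 199.5) [0.5866 0.0697 0.1548]
(361.8, 240.2) [ 0.5869 -0.0148  0.1171]
(359.5, 198.5) [0.6021 0.0699 0.1548]
(369.6, 239.3) [ 0.6028 -0.0151  0.117 ]
```

>>> {"fn": "carry_out", "kwargs": {
  "increments": [
    [0.04, -0.03, 0, 8, 1],
    [0.085, -0.05, 0, 16, 1],
    [0.13, -0.05, 0, 24, 1],
    [0.18, -0.04, -0.01, 32, 1],
    [0.22, -0.01, -0.02, 40, 1],
    [0.25, 0.03, -0.03, 48, 1],
    [0.28, 0.07, -0.04, 56, 1],
    [0.3, 0.115, -0.05, 64, 1],
    [0.32, 0.16, -0.06, 70, 1],
    [0.34, 0.205, -0.06, 70, 1],
    [0.36, 0.25, -0.06, 70, 1],
    [0.38, 0.3, -0.06, 70, 1],
    [0.38, 0.3, -0.06, 70, 1]
  ]
}}

```text
time_s: 4.65
tool_pos: [0.5099, -0.0342, 0.4269]
tool_rot: [180.0, 2.3, -1.0]
force: [0.1, 0.3, 0.1]
grip_width: 0.0003
```

```bash
python3 - <<'E'
from h import *
o=env.get_obs();print(o['qpos'],o['tool_pos'],o['tool_rot'],o['force'])
B=pts('side',np.load('side0.npy'));print(B[225:236:2,380:385].round(3))
for n in ['scene','side']:
    p,d=env.read_camera(n); save(n+'1',p)
E
```

```text
[ 42.77674311   4.17076247 -43.55992755  98.49126091   2.88712625
  80.74954143  -2.33184224] [ 0.5098557  -0.0341727   0.42687512] [179.9520531    2.25094466  -1.04844439] [0.14535655 0.3313007  0.07103823]
[[[ 0.681  0.147 -0.001]
  [ 0.682  0.144  0.002]
  [ 0.629 -0.005  0.142]
  [ 0.633 -0.003  0.139]
  [ 0.69   0.145 -0.001]]

 [[ 0.678  0.14  -0.001]
  [ 0.628 -0.004  0.135]
  [ 0.629 -0.007  0.138]
  [ 0.631 -0.007  0.138]
  [ 0.688  0.138 -0.001]]

 [[ 0.676  0.133 -0.001]
  [ 0.628 -0.005  0.131]
  [ 0.628 -0.011  0.137]
  [ 0.631 -0.01   0.135]
  [ 0.685  0.129  0.001]]

 [[ 0.628  0.     0.121]
  [ 0.625 -0.014  0.134]
  [ 0.627 -0.014  0.134]
  [ 0.629 -0.016  0.135]
  [ 0.684  0.124 -0.   ]]

 [[ 0.626 -0.009  0.124]
  [ 0.625 -0.017  0.131]
  [ 0.626 -0.018  0.132]
  [ 0.629 -0.018  0.132]
  [ 0.683  0.119 -0.003]]

 [[ 0.624 -0.013  0.123]
  [ 0.623 -0.022  0.131]
  [ 0.625 -0.023  0.132]
  [ 0.676  0.108  0.002]
  [ 0.679  0.108  0.002]]]
```

View pics/side1.png

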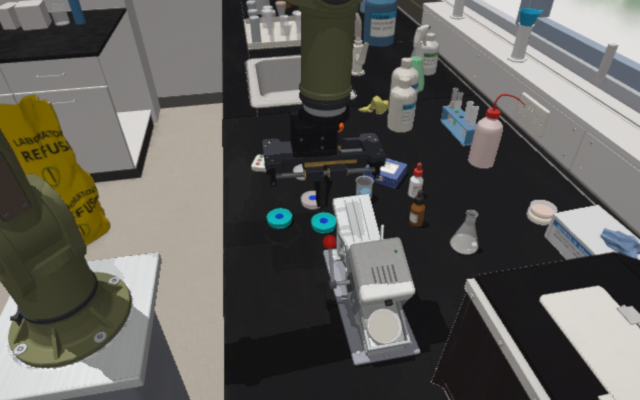

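View pics/scene1.png

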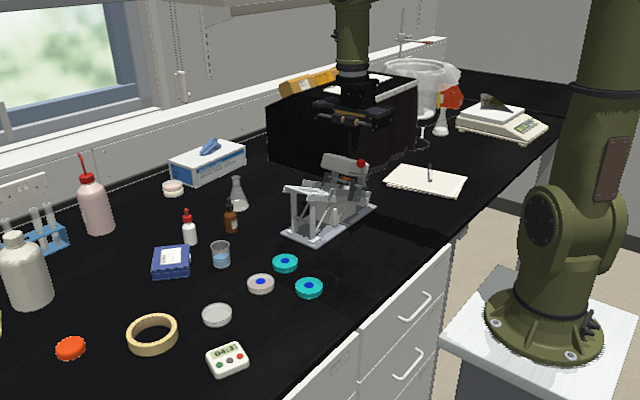

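>>> {"fn": "carry_out", "kwargs": {
  "increments": [
    [0, 0, -0.04, 0, 1],
    [0, 0, -0.066, 0, 1],
    [0, -0.015, -0.066, 0, 1],
    [0, -0.025, -0.066, 0, 1],
    [0, -0.035, -0.065, 0, 1],
    [0, -0.045, -0.065, 0, 1],
    [0, -0.055, -0.064, 0, 1],
    [0, -0.065, -0.064, 0, 1],
    [0, -0.07, -0.064, 0, 1],
    [0, -0.075, -0.065, 0, 1]
  ]
}}

```text
time_s: 5.75
tool_pos: [0.507, -0.1133, 0.357]
tool_rot: [-179.8, 2.8, -1.5]
force: [-2.5, 17.9, 12.8]
grip_width: 0.0006
```

>>> {"fn": "carry_out", "kwargs": {
  "increments": [
    [0, -0.004, 0, 0, 1],
    [0, -0.008, 0, 0, 1],
    [0, -0.01, 0, 0, 1]
  ]
}}

```text
time_s: 6.05
tool_pos: [0.5073, -0.1158, 0.3572]
tool_rot: [-179.2, 3.0, -1.0]
force: [-3.6, 31.0, 13.0]
grip_width: 0.0007
```

>>> {"fn": "carry_out", "kwargs": {
  "increments": [
    [0, 0.015, 0, 0, 1],
    [0, 0.035, 0, 0, 1],
    [0, 0.035, 0.05, 0, 0],
    [0, 0.06, 0.09, 0, -1],
    [0, 0.1, 0.09, 0, -1],
    [0, 0.15, 0.09, 0, -1],
    [0, 0.2, 0.09, 0, -1]
  ]
}}

```text
time_s: 6.75
tool_pos: [0.5063, 0.0734, 0.4461]
tool_rot: [179.6, 2.8, -1.8]
force: [1.3, 0.7, -0.3]
grip_width: 0.0328
```

```bash
python3 - <<'E'
from h import *
o=env.get_obs();print(o['qpos'],o['tool_pos'],o['tool_rot'],o['force'])
P={}
for n in ['scene','side']:
    p,d=env.read_camera(n); save(n+'2',p);P[n]=p
a,b=P['scene'],P['side']
r1=blobs(a,(0,150,120),(6,255,255),(340,140,400,200));r2=blobs(b,(0,150,120),(6,255,255),(300,225,355,320));print(r1,r2)
print(tri(r1[0][0],r2[0][0]))
c=np.hstack([cv2.resize(a[140:240,270:390],(400,333),interpolation=3),cv2.resize(b[190:290,300:420],(400,333),interpolation=3)]);save('c5',c)
E
```

```text
[ 35.99776431   4.57652193 -49.18630189  96.31380155   3.13489367
  83.54662933 -15.43999626] [0.5062827  0.07341566 0.44606484] [179.59928835   2.83397766  -1.83593164] [ 1.33018992  0.73516424 -0.33179308]
[(array([371.75, 155.62]), [368, 152, 9, 8, 53])] [(array([335.63, 262.3 ]), [329, 256, 14, 13, 142])]
(array([ 0.50869456, -0.13564934,  0.19644969]), array([0.00159871]))
```

View pics/c5.png

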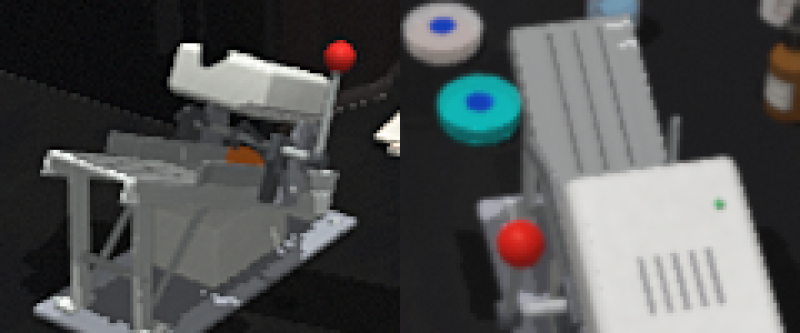

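```bash
python3 - <<'E'
from h import *
for n,vs in (('scene',[(220,243),(212,245),(229,245),(220,262),(231,215),(190,212)]),('side',[(364,180),(357,181),(371,181),(364,195),(418,170),(417,200)])):
    B=pts(n,np.load(n+'0.npy'))
    for u,v in vs: print(n,u,v,B[v,u].round(3))
print(tri((284.5,260.3),(323.3,221.5)),onz('scene',(284.5,260.3),.016),onz('scene',(308.3,284.8),.016))
o=env.get_obs();p,d=env.read_camera('wrist');save('w1',p)
E
```

```text
scene 220 243 [0.684 0.252 0.048]
scene 212 245 [0.685 0.275 0.053]
scene 229 245 [0.651 0.252 0.056]
scene 220 262 [0.657 0.279 0.019]
scene 231 215 [0.758 0.148 0.055]
scene 190 212 [0.937 0.149 0.003]
side 364 180 [0.674 0.284 0.04 ]
side 357 181 [0.652 0.276 0.046]
side 371 181 [0.688 0.269 0.046]
side 364 195 [0.613 0.076 0.158]
side 418 170 [0.804 0.244 0.082]
side 417 200 [0.762 0.135 0.075]
(array([0.54441244, 0.17245149, 0.01403534]), array([0.00308098])) [0.54530236 0.17404488 0.016     ] [0.43970752 0.21190446 0.016     ]
```

View pics/w1.png

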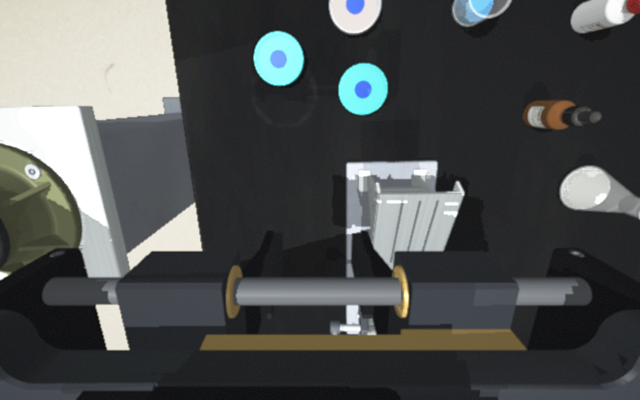

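>>> {"fn": "carry_out", "kwargs": {
  "increments": [
    [0.01, 0.045, -0.02, 1, -1],
    [0.02, 0.09, -0.04, 2, -1],
    [0.03, 0.13, -0.06, 2, -1],
    [0.034, 0.17, -0.085, 2, -1],
    [0.034, 0.197, -0.125, 2, -1],
    [0.034, 0.197, -0.17, 2, -1],
    [0.034, 0.197, -0.19, 2, -1],
    [0.034, 0.197, -0.19, 2, -1]
  ]
}}

```text
time_s: 7.7
tool_pos: [0.5402, 0.2676, 0.2513]
tool_rot: [179.5, 3.3, 0.3]
force: [-0.7, -1.2, 0.1]
grip_width: 0.0866
```

```bash
python3 - <<'E'
from h import *
o=env.get_obs();print(o['tool_pos'],o['tool_rot'],o['force'],o['grip_width'])
p,d=env.read_camera('wrist');save('w2',p)
p,d=env.read_camera('side');save('s3',cv2.resize(p[100:260,220:420],None,fx=4,fy=3.75)[:600])
E
```

```text
[0.54020095 0.26756843 0.25133616] [179.4709478    3.25203762   0.27506045] [-0.71742117 -1.15958937  0.06147774] 0.08663582922566852
```

View pics/w2.png

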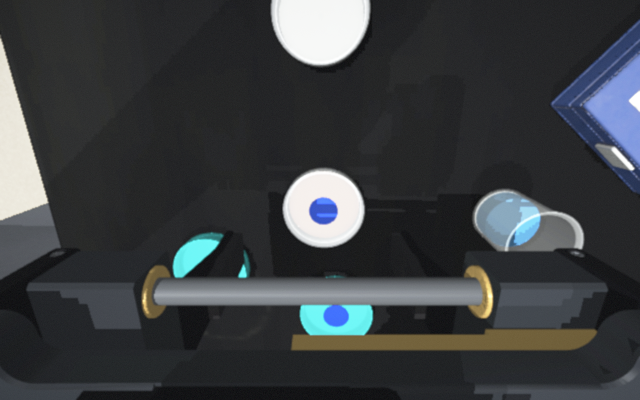

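View pics/s3.png

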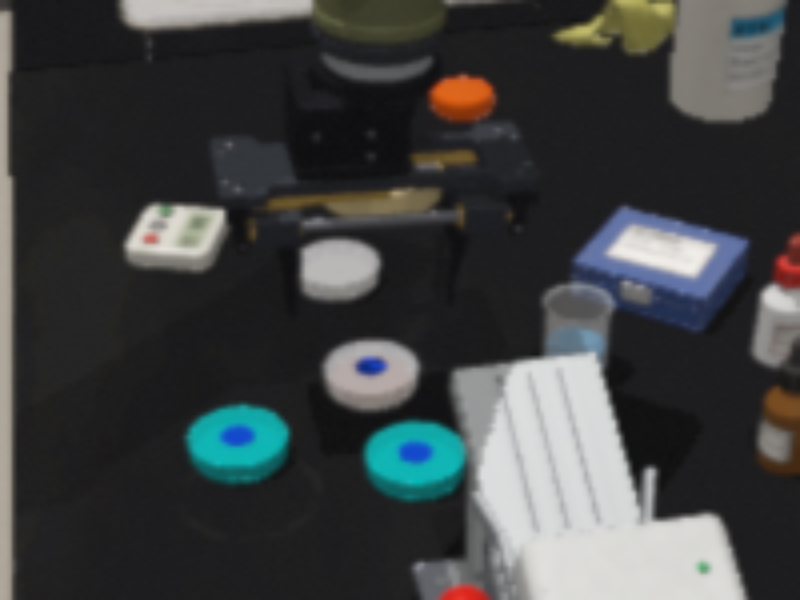

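```bash
cat >> h.py <<'E'
from scipy.spatial.transform import Rotation as Ro
def wpt(uv,z,o):
    c=env.get_calibration('wrist');K=np.array(c['K']);T=np.array(c['T_tool_cam'])
    R=Ro.from_euler('xyz',o['tool_rot'],degrees=True).as_matrix()
    d=R@T[:3,:3]@np.array([(uv[0]-K[0,2])/K[0,0],(uv[1]-K[1,2])/K[1,1],1]);s=R@T[:3,3]+o['tool_pos']
    return s+d*(z-s[2])/d[2]
E
python3 - <<'E'
from h import *
o=env.get_obs();p=cv2.imread('pics/w2.png')[:,:,::-1]
b=blobs(p,(108,120,80),(130,255,255),(290,180,360,240));print(b)
print(wpt((323.5,211),.016,o)); print(wpt((324,168),.016,o),wpt((324,244),.016,o),wpt((284,208),.016,o),wpt((364,208),.016,o))
R=Ro.from_euler('xyz',o['tool_rot'],degrees=True).as_matrix();print(o['tool_pos']+R@[0,0,.182],R)
E
```

```text
[(array([323.03, 210.51]), [310, 198, 27, 26, 558])]
[0.53403673 0.26887001 0.016     ]
[0.53399737 0.30260607 0.016     ] [0.53477309 0.24078721 0.016     ] [0.50356664 0.27059996 0.016     ] [0.5647821  0.27205773 0.016     ]
[0.53228293 0.26823424 0.0741409 ] [[ 0.99873301  0.00493086 -0.0500806 ]
 [ 0.00466317 -0.99997422 -0.00546051]
 [-0.05010623  0.00522006 -0.99873025]]
```

>>> {"fn": "carry_out", "kwargs": {
  "increments": [
    [0.001, 0.001, -0.035, 0, -1],
    [0.001, 0.001, -0.06, 0, -1],
    [0.001, 0.001, -0.062, 0, -1],
    [0.001, 0.001, -0.062, 0, -1]
  ]
}}

```text
time_s: 8.2
tool_pos: [0.5423, 0.2715, 0.1955]
tool_rot: [179.8, 2.8, 0.3]
force: [1.1, 0.1, 0.6]
grip_width: 0.0869
```

>>> {"fn": "carry_out", "kwargs": {
  "increments": [
    [-0.001, -0.001, -0.007, 0, -1],
    [-0.001, -0.001, -0.007, 0, 0],
    [-0.001, -0.001, -0.007, 0, 1],
    [-0.001, -0.001, -0.007, 0, 1],
    [-0.001, -0.001, -0.007, 0, 1],
    [-0.001, -0.001, -0.007, 0, 1],
    [-0.001, -0.001, -0.007, 0, 1],
    [-0.001, -0.001, -0.007, 0, 1]
  ],
  "grip_force": 8
}}

```text
time_s: 9.0
tool_pos: [0.5406, 0.2709, 0.1874]
tool_rot: [179.8, 2.8, 0.4]
force: [0.1, 0.1, 2.4]
grip_width: 0.0614
```

>>> {"fn": "carry_out", "kwargs": {
  "increments": [
    [0, 0, 0.04, 0, 1],
    [0, 0, 0.09, 0, 1],
    [0, 0, 0.14, 0, 1],
    [0, 0, 0.18, 0, 1],
    [0.01, -0.04, 0.2, 0, 1],
    [0.02, -0.08, 0.2, 0, 1],
    [0.03, -0.12, 0.2, 0, 1],
    [0.045, -0.16, 0.2, 0, 1],
    [0.055, -0.2, 0.2, 0, 1],
    [0.055, -0.22, 0.2, 0, 1],
    [0.055, -0.22, 0.2, 0, 1]
  ]
}}

```text
time_s: 10.1
tool_pos: [0.5961, 0.0459, 0.3862]
tool_rot: [179.7, 2.9, -0.0]
force: [-0.8, -0.9, 0.3]
grip_width: 0.0611
```

```bash
python3 - <<'E'
from h import *
o=env.get_obs();print(o['tool_pos'],o['tool_rot'],o['force'],o['grip_width'])
p,d=env.read_camera('side');q,d=env.read_camera('scene')
c=np.hstack([cv2.resize(q[100:300,200:400],(400,400),interpolation=3),cv2.resize(p[100:300,240:440],(400,400),interpolation=3)]);save('c6',c)
p,d=env.read_camera('wrist');save('w3',p)
E
```

```text
[0.59608984 0.04590561 0.38617934] [ 1.79666893e+02  2.92582431e+00 -3.93484320e-02] [-0.75639723 -0.869301    0.26933757] 0.06107094402648067
```

View pics/c6.png

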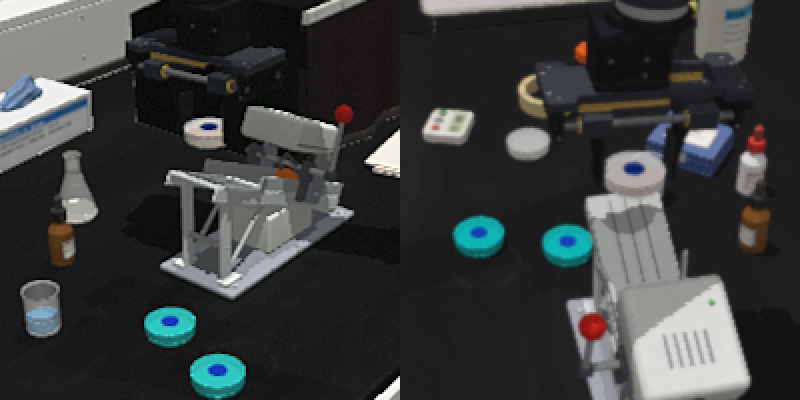

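View pics/w3.png

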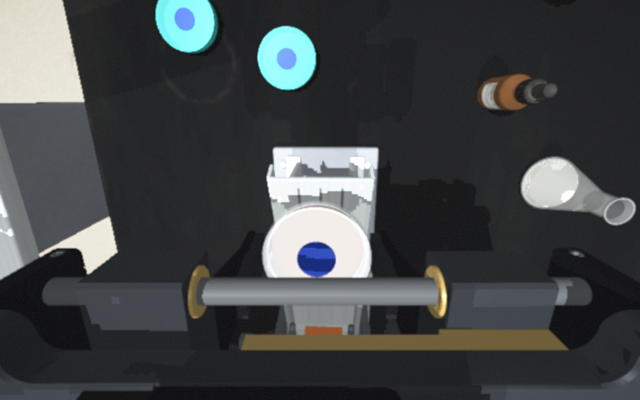

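>>> {"fn": "carry_out", "kwargs": {
  "increments": [
    [0, -0.02, 0, 0, 1],
    [0, -0.02, -0.03, 0, 1],
    [0, -0.02, -0.046, 0, 1],
    [0, -0.02, -0.046, 0, 1],
    [0, -0.02, -0.046, 0, 1]
  ],
  "grip_force": 3
}}

```text
time_s: 10.75
tool_pos: [0.5953, 0.0323, 0.3412]
tool_rot: [179.8, 2.9, 0.5]
force: [0.3, -0.1, 0.4]
grip_width: 0.0623
```

```bash
python3 - <<'E'
from h import *
o=env.get_obs();print(o['tool_pos'],o['tool_rot'],o['force'],o['grip_width'])
p,d=env.read_camera('side');q,d=env.read_camera('scene')
c=np.hstack([cv2.resize(q[130:230,270:370],(400,400),interpolation=3),cv2.resize(p[150:270,300:420],(400,400),interpolation=3)]);save('c7',c)
E
```

```text
[0.59529766 0.03228927 0.34123494] [179.82798482   2.88416844   0.51453642] [ 0.27998367 -0.07236302  0.43147371] 0.062267283252931814
```

View pics/c7.png

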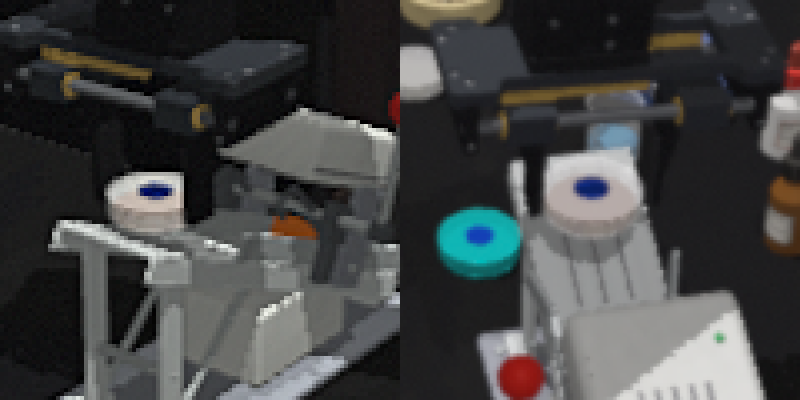

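>>> {"fn": "carry_out", "kwargs": {
  "increments": [
    [0, -0.006, 0, 0, 1],
    [0, -0.006, -0.004, 0, 1],
    [0, -0.006, -0.008, 0, 1],
    [0, -0.006, -0.012, 0, 1],
    [0, -0.006, -0.013, 0, 1]
  ]
}}

```text
time_s: 11.35
tool_pos: [0.5952, 0.0246, 0.3274]
tool_rot: [179.8, 2.9, 0.4]
force: [-0.8, 0.1, -0.3]
grip_width: 0.062
```

```bash
python3 - <<'E'
from h import *
o=env.get_obs();print(o['tool_pos'],o['tool_rot'],o['force'],o['grip_width'])
p,d=env.read_camera('side');q,d=env.read_camera('scene')
c=np.hstack([cv2.resize(q[130:230,270:370],(400,400),interpolation=3),cv2.resize(p[150:270,300:420],(400,400),interpolation=3)]);save('c8',c)
E
```

```text
[0.59524925 0.02463566 0.32735945] [179.7795475    2.91384548   0.37336386] [-0.78757069  0.13194614 -0.34286543] 0.062033960783403244
```

View pics/c8.png

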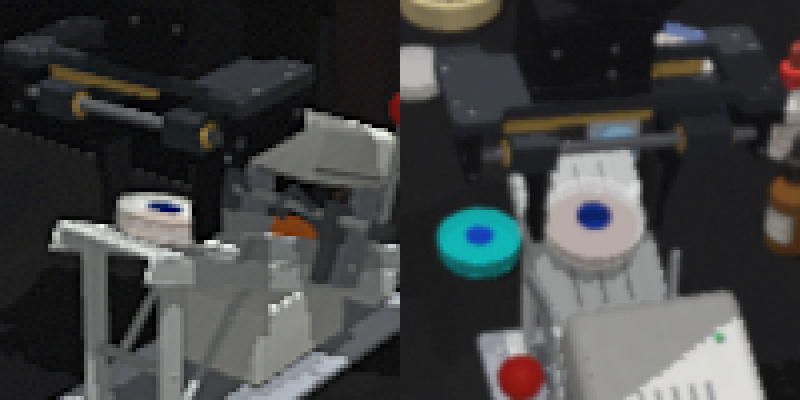

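>>> {"fn": "carry_out", "kwargs": {
  "increments": [
    [0, 0, 0, 0, -1],
    [0, 0, 0, 0, -1],
    [0, 0, 0, 0, -1],
    [0, 0, 0, 0, -1],
    [0, 0, 0.03, 0, -1],
    [0, 0.02, 0.08, 0, -1],
    [0, 0.06, 0.12, 0, -1],
    [0, 0.1, 0.15, 0, -1],
    [0, 0.14, 0.15, 0, -1]
  ]
}}

```text
time_s: 12.35
tool_pos: [0.5962, 0.1651, 0.4827]
tool_rot: [179.8, 2.5, 0.2]
force: [0.4, 1.3, -0.1]
grip_width: 0.0871
```

```bash
python3 - <<'E'
from h import *
o=env.get_obs();print(o['qpos'],o['tool_pos'],o['tool_rot'],o['force'],o['grip_width'])
p,d=env.read_camera('side');q,d=env.read_camera('scene')
c=np.hstack([cv2.resize(q[130:230,270:370],(400,400),interpolation=3),cv2.resize(p[150:270,300:420],(400,400),interpolation=3)]);save('c9',c)
r1=blobs(q,(112,120,60),(130,255,255),(280,150,340,230));r2=blobs(p,(112,120,60),(130,255,255),(335,190,375,240));print(r1,r2)
if r1 and r2: print(tri(r1[0][0],r2[0][0]))
E
```

```text
[ 21.48935843  21.25470662 -52.37172623  78.20504097  15.65271582
  90.73823024 -29.20185073] [0.59617485 0.16506163 0.4826973 ] [1.79814662e+02 2.45877477e+00 1.51136153e-01] [ 0.36305833  1.3137558  -0.11451769] 0.08707816504079995
[] [(array([358.06, 218.54]), [354, 215, 9, 8, 63])]
```

View pics/c9.png

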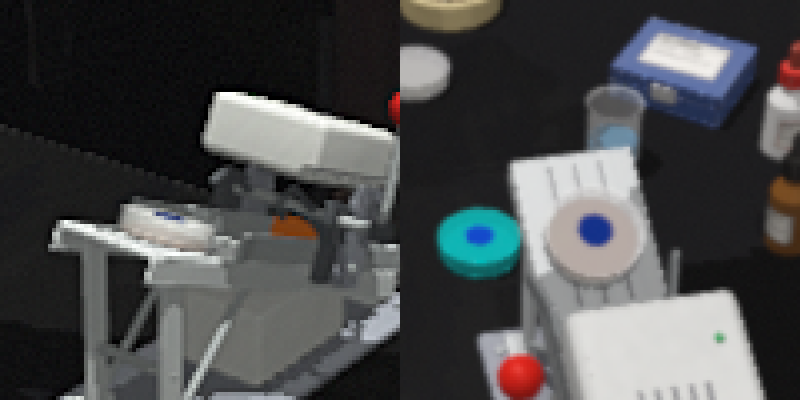

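>>> {"fn": "carry_out", "kwargs": {
  "increments": [
    [-0.01, -0.045, 0.02, 4, 1],
    [-0.02, -0.09, 0.04, 8, 1],
    [-0.03, -0.135, 0.06, 12, 1],
    [-0.045, -0.18, 0.08, 16, 1],
    [-0.06, -0.225, 0.1, 20, 1],
    [-0.075, -0.27, 0.115, 24, 1],
    [-0.09, -0.315, 0.13, 28, 1],
    [-0.11, -0.36, 0.145, 32, 1],
    [-0.13, -0.405, 0.16, 36, 1],
    [-0.15, -0.45, 0.175, 40, 1],
    [-0.17, -0.495, 0.19, 44, 1],
    [-0.19, -0.54, 0.2, 47, 1]
  ]
}}

```text
time_s: 13.65
tool_pos: [0.4079, -0.3681, 0.6772]
tool_rot: [179.7, 2.9, 47.5]
force: [1.5, -0.2, 0.3]
grip_width: 0.0029
```

>>> {"fn": "carry_out", "kwargs": {
  "increments": [
    [0, 0, 0.05, 0, 1],
    [0, 0, 0.1, 0, 1],
    [0, 0, 0.3, 0, 1],
    [0, 0, 0.6, 0, 1],
    [0, 0, 0.6, 0, 1],
    [0, 0, 0.6, 0, 1],
    [0, 0, 0.6, 0, 1],
    [0, 0, 0.6, 0, 1],
    [0, 0, 0.6, 0, 1]
  ]
}}

```text
time_s: 14.55
tool_pos: [0.3766, -0.3488, 0.7951]
tool_rot: [176.3, 3.0, 47.4]
force: [-0.8, 0.3, 0.1]
grip_width: 0.0009
```

```bash
python3 - <<'E'
from h import *
o=env.get_obs();print(o['qpos'],o['tool_pos'],o['tool_rot'])
o,d=ray('side',(358.06,218.54));s,c=np.sin(np.radians(24)),np.cos(np.radians(24))
nrm=np.array([0,-s,c]);p0=np.array([.5866,.078,.158])+.016*nrm
x=o+d*(nrm@(p0-o))/(nrm@d);print(x, 'lane x',(x-p0)@[0,-c,-s])
E
```

```text
[  5.94375842   8.44727477  41.67919031  52.05860809  -3.26493287
 117.61362674  93.00698474] [ 0.37655841 -0.34881994  0.79510046] [176.2807115    3.02226189  47.40430475]
[0.58576867 0.0161653  0.1479836 ] lane x 0.06056284840206758
```

>>> {"fn": "carry_out", "kwargs": {
  "increments": [
    [0, 0, 0.3, 0, 1],
    [0, 0, 0.6, 0, 1],
    [0, 0, 0.6, 0, 1]
  ]
}}

```text
time_s: 14.85
tool_pos: [0.3493, -0.3293, 0.8248]
tool_rot: [172.9, 3.2, 47.4]
force: [-0.2, 0.9, -0.0]
grip_width: 0.0005
```

>>> {"fn": "carry_out", "kwargs": {
  "increments": [
    [0.2, -0.2, 0.3, 0, 1],
    [0.3, -0.3, 0.6, 0, 1],
    [0.3, -0.3, 0.6, 0, 1]
  ]
}}

```text
time_s: 15.15
tool_pos: [0.3799, -0.3531, 0.8408]
tool_rot: [170.1, 3.4, 47.8]
force: [0.0, -0.2, 1.0]
grip_width: 0.0005
```

```bash
python3 - <<'E'
from h import *
o=env.get_obs();print(o['qpos'],o['tool_pos'],o['tool_rot'])
E
```

```text
[ 13.80820391  10.3813678   34.97651068  43.57319958  -4.00119816
 117.60394588  93.6909574 ] [ 0.37987379 -0.35305792  0.84079771] [170.09674118   3.40811813  47.75728495]
```

>>> {"fn": "carry_out", "kwargs": {
  "increments": [
    [0, 0, 0.6, 0, 1],
    [0, 0, 0.6, 0, 1]
  ]
}}

```text
time_s: 15.35
tool_pos: [0.3586, -0.3409, 0.8661]
tool_rot: [167.1, 3.7, 47.2]
force: [-0.7, 0.4, 0.9]
grip_width: 0.0008
```

>>> {"fn": "carry_out", "kwargs": {
  "increments": [
    [0, 0, 0.6, 0, 1],
    [0, 0, 0.6, 0, 1],
    [0, 0, 0.6, 0, 1]
  ]
}}

```text
time_s: 15.65
tool_pos: [0.3314, -0.32, 0.8942]
tool_rot: [163.7, 3.9, 47.2]
force: [-0.2, 0.4, 0.2]
grip_width: 0.0003
```

>>> {"fn": "carry_out", "kwargs": {
  "increments": [
    [0.1, -0.1, 0.6, 0, 1],
    [0.1, -0.1, 0.6, 0, 1],
    [0.1, -0.1, 0.6, 0, 1]
  ]
}}

```text
time_s: 15.95
tool_pos: [0.3296, -0.3223, 0.9162]
tool_rot: [160.6, 4.2, 47.1]
force: [-1.0, -0.1, 0.2]
grip_width: 0.0005
```

>>> {"fn": "carry_out", "kwargs": {
  "increments": [
    [0.1, -0.1, 0.6, 0, 1],
    [0.1, -0.1, 0.6, 0, 1],
    [0.1, -0.1, 0.6, 0, 1]
  ]
}}

```text
time_s: 16.25
tool_pos: [0.3247, -0.3242, 0.9373]
tool_rot: [157.5, 4.5, 46.8]
force: [-0.2, 0.1, -0.3]
grip_width: 0.0002
```

```bash
python3 - <<'E'
from h import *
o=env.get_obs();print(o['qpos'],o['tool_pos'],o['tool_rot'])
E
```

```text
[  9.60238524   7.84319886  42.40264565  33.52420941  -4.54708568
 117.62540123  95.41927278] [ 0.32466681 -0.32419806  0.93733854] [157.49351021   4.47865184  46.79146527]
```

>>> {"fn": "carry_out", "kwargs": {
  "increments": [
    [0.1, -0.1, 0.6, 0, 1],
    [0.1, -0.1, 0.6, 0, 1],
    [0.1, -0.1, 0.6, 0, 1]
  ]
}}

```text
time_s: 16.55
tool_pos: [0.3208, -0.3225, 0.9573]
tool_rot: [154.4, 4.8, 46.8]
force: [0.9, -0.4, 0.4]
grip_width: 0.0007
```

>>> {"fn": "carry_out", "kwargs": {
  "increments": [
    [0.1, -0.1, 0.6, 0, 1],
    [0.1, -0.1, 0.6, 0, 1],
    [0.1, -0.1, 0.6, 0, 1]
  ]
}}

```text
time_s: 16.85
tool_pos: [0.3162, -0.32, 0.9759]
tool_rot: [151.5, 5.0, 46.7]
force: [-0.1, -0.4, -0.4]
grip_width: 0.0007
```

>>> {"fn": "carry_out", "kwargs": {
  "increments": [
    [0.1, -0.1, 0.6, 0, 1],
    [0.1, -0.1, 0.6, 0, 1],
    [0.1, -0.1, 0.6, 0, 1]
  ]
}}

```text
time_s: 17.15
tool_pos: [0.3108, -0.3168, 0.9931]
tool_rot: [148.6, 5.3, 46.6]
force: [-0.2, -0.3, -0.2]
grip_width: 0.0006
```

```bash
python3 - <<'E'
from h import *
o=env.get_obs();print(o['qpos'],o['tool_pos'],o['tool_rot'])
R=Ro.from_euler('xyz',o['tool_rot'],degrees=True).as_matrix();print(R)
S=Ro.from_euler('z',-47,degrees=True).as_matrix()@R;print(S, S@[0,0,.182])
E
```

```text
[ 22.09025362  10.73935229  33.67752493  21.1788444   -7.60618059
 117.63073475  96.18375671] [ 0.31077102 -0.31679424  0.9930662 ] [148.57995657   5.32186002  46.55227724]
[[ 0.68472807  0.65279836  0.32403977]
 [ 0.72287261 -0.55175171 -0.41596302]
 [-0.09275048  0.51906103 -0.84968994]]
[[ 0.99565898  0.04168175 -0.0832215 ]
 [-0.00778047 -0.85372026 -0.52067378]
 [-0.09275048  0.51906103 -0.84968994]] [-0.01514631 -0.09476263 -0.15464357]
```

>>> {"fn": "carry_out", "kwargs": {
  "increments": [
    [0.02, 0.02, -0.02, -8, 1],
    [0.04, 0.04, -0.04, -16, 1],
    [0.06, 0.06, -0.06, -24, 1],
    [0.08, 0.08, -0.08, -32, 1],
    [0.1, 0.1, -0.1, -40, 1],
    [0.12, 0.12, -0.12, -48, 1],
    [0.14, 0.14, -0.14, -56, 1],
    [0.155, 0.16, -0.14, -64, 1],
    [0.17, 0.18, -0.14, -72, 1],
    [0.185, 0.2, -0.14, -80, 1],
    [0.2, 0.22, -0.14, -88, 1],
    [0.21, 0.22, -0.14, -97, 1]
  ]
}}

```text
time_s: 18.35
tool_pos: [0.5056, -0.1332, 0.7681]
tool_rot: [146.7, -2.6, -30.9]
force: [-0.1, 0.4, 0.0]
grip_width: 0.0003
```

>>> {"fn": "carry_out", "kwargs": {
  "increments": [
    [0, 0, 0.6, 0, 1],
    [0, 0, 0.6, 0, 1],
    [0, 0, 0.6, 0, 1],
    [0, 0, 0.6, 0, 1]
  ]
}}

```text
time_s: 18.75
tool_pos: [0.476, -0.1851, 0.8316]
tool_rot: [145.7, -5.3, -29.1]
force: [-0.3, -1.2, 1.4]
grip_width: 0.0002
```

```bash
cat >> h.py <<'E'
def st(yaw=0):
    o=env.get_obs();r=o['tool_rot'];print(o['qpos'].round(1),o['tool_pos'].round(4),r.round(1))
    S=Ro.from_euler('xyz',[r[0],r[1],yaw],degrees=True).as_matrix();print(S.round(3),(S@[0,0,.182]).round(4))
E
python3 -c "
from h import *
st()"
```

```text
[-37.4  17.9  71.2  48.3  19.4 117.6  11.4] [ 0.476  -0.1851  0.8316] [145.7  -5.3 -29.1]
[[ 0.996 -0.052  0.076]
 [ 0.    -0.826 -0.564]
 [ 0.092  0.561 -0.822]] [ 0.0139 -0.1026 -0.1497]
```

>>> {"fn": "carry_out", "kwargs": {
  "increments": [
    [-0.01, -0.01, -0.045, 6, 1],
    [-0.03, -0.02, -0.09, 12, 1],
    [-0.05, -0.03, -0.13, 18, 1],
    [-0.07, -0.045, -0.17, 24, 1],
    [-0.09, -0.06, -0.21, 30, 1],
    [-0.1, -0.075, -0.25, 36, 1],
    [-0.115, -0.09, -0.29, 42, 1],
    [-0.13, -0.1, -0.33, 46, 1]
  ]
}}

```text
time_s: 19.55
tool_pos: [0.3924, -0.2461, 0.634]
tool_rot: [146.3, -5.4, 6.9]
force: [-0.2, 0.6, 0.6]
grip_width: 0.0006
```

```bash
python3 -c "
from h import *
st()"
```

```text
[-14.6 -17.3  23.9  95.3  37.8  85.5  16.5] [ 0.3924 -0.2461  0.634 ] [146.3  -5.4   6.9]
[[ 0.996 -0.052  0.079]
 [ 0.    -0.832 -0.555]
 [ 0.095  0.553 -0.828]] [ 0.0143 -0.101  -0.1507]
```

>>> {"fn": "carry_out", "kwargs": {
  "increments": [
    [-0.2, 0.13, 0, 0, 1],
    [-0.25, 0.16, 0, 4, 1],
    [-0.25, 0.16, 0, 8, 1],
    [-0.25, 0.16, 0, 8, 1]
  ]
}}

```text
time_s: 19.95
tool_pos: [0.3704, -0.2258, 0.6385]
tool_rot: [146.8, -4.5, 9.9]
force: [-1.1, 0.6, 0.6]
grip_width: 0.0005
```

```bash
python3 -c "
from h import *
st()"
```

```text
[ 26.7 -17.3  -7.4  96.2  24.6  80.9  28.2] [ 0.3704 -0.2258  0.6385] [146.8  -4.5   9.9]
[[ 0.997 -0.043  0.066]
 [ 0.    -0.837 -0.547]
 [ 0.078  0.545 -0.835]] [ 0.0119 -0.0995 -0.1519]
```

Right direction (elbow swung first). Repeat.

>>> {"fn": "carry_out", "kwargs": {
  "increments": [
    [-0.25, 0.16, 0, 0, 1],
    [-0.25, 0.16, 0, 0, 1],
    [-0.25, 0.16, 0, 0, 1]
  ]
}}

```text
time_s: 20.25
tool_pos: [0.3683, -0.2179, 0.5962]
tool_rot: [149.5, -1.7, 8.7]
force: [-0.2, -0.4, 1.4]
grip_width: 0.0006
```

>>> {"fn": "carry_out", "kwargs": {
  "increments": [
    [-0.25, 0.16, 0, 0, 1],
    [-0.25, 0.16, 0, 0, 1],
    [-0.25, 0.16, 0, 0, 1]
  ]
}}

```text
time_s: 20.55
tool_pos: [0.3695, -0.1977, 0.5651]
tool_rot: [151.8, 0.6, 10.2]
force: [0.4, 0.7, 0.4]
grip_width: 0.0001
```

```bash
python3 -c "
from h import *
st()"
```

```text
[ 23.9 -17.2  -8.  103.4  23.3  81.7  25.4] [ 0.3695 -0.1977  0.5651] [151.8   0.6  10.2]
[[ 1.     0.005 -0.01 ]
 [ 0.    -0.881 -0.473]
 [-0.011  0.473 -0.881]] [-0.0018 -0.086  -0.1604]
```

>>> {"fn": "carry_out", "kwargs": {
  "increments": [
    [0.025, 0.04, 0, -2, 1],
    [0.05, 0.08, -0.01, -4, 1],
    [0.075, 0.12, -0.03, -6, 1],
    [0.1, 0.16, -0.05, -8, 1],
    [0.125, 0.2, -0.07, -10, 1],
    [0.15, 0.24, -0.09, -10, 1],
    [0.175, 0.28, -0.11, -10, 1],
    [0.2, 0.325, -0.13, -10, 1],
    [0.22, 0.363, -0.145, -10, 1],
    [0.22, 0.363, -0.145, -10, 1]
  ]
}}

```text
time_s: 21.55
tool_pos: [0.5882, 0.1684, 0.4173]
tool_rot: [151.3, 1.1, -0.1]
force: [-0.7, 0.9, -0.3]
grip_width: 0.0007
```

```bash
cat >> h.py <<'E'
def lane():
    o=env.get_obs();r=o['tool_rot'];R=Ro.from_euler('xyz',r,degrees=True).as_matrix()
    t=o['tool_pos']+R@[0,0,.182]; s,c=np.sin(np.radians(24)),np.cos(np.radians(24))
    d=t-np.array([.5866,.078,.158]);h=np.radians(-89.4);f=np.array([np.cos(h),np.sin(h)]);g=d[:2]@f
    print('t',o['time_s'],'rot',r.round(1),'tip',t.round(4),'lane tip x,y,z mm',((g*c-d[2]*s)*1e3).round(1),((d[:2]@np.array([-f[1],f[0]]))*1e3).round(1),((g*s+d[2]*c)*1e3).round(1),'F',o['force'].round(1))
    return R,t
def look(tag,b1=(130,230,270,370),b2=(150,270,300,420)):
    p,_=env.read_camera('side');q,_=env.read_camera('scene')
    save(tag,np.hstack([cv2.resize(q[b1[0]:b1[1],b1[2]:b1[3]],(400,400),interpolation=3),cv2.resize(p[b2[0]:b2[1],b2[2]:b2[3]],(400,400),interpolation=3)]))
E
python3 -c "
from h import *
st();lane();look('d1')"
```

```text
[  2.6  22.1 -37.3  83.7  36.   96.7 -36. ] [0.5882 0.1684 0.4173] [ 1.513e+02  1.100e+00 -1.000e-01]
[[ 1.     0.01  -0.017]
 [ 0.    -0.877 -0.48 ]
 [-0.02   0.48  -0.877]] [-0.0032 -0.0874 -0.1596]
t 21.55 rot [ 1.513e+02  1.100e+00 -1.000e-01] tip [0.5848 0.081  0.2576] lane tip x,y,z mm -43.3 -1.7 89.8 F [-0.7  0.9 -0.3]
```

View pics/d1.png

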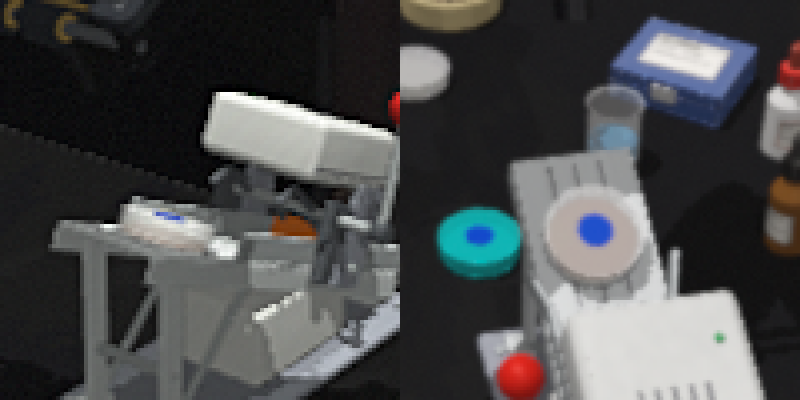

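>>> {"fn": "carry_out", "kwargs": {
  "increments": [
    [0.002, -0.005, -0.04, 0, 1],
    [0.002, -0.016, -0.075, 0, 1],
    [0.002, -0.016, -0.085, 0, 1],
    [0.002, -0.016, -0.09, 0, 1],
    [0.002, -0.016, -0.09, 0, 1]
  ]
}}

```text
time_s: 22.15
tool_pos: [0.5904, 0.1467, 0.3344]
tool_rot: [151.2, 0.6, -0.7]
force: [-0.8, 0.7, 0.2]
grip_width: 0.0005
```

```bash
python3 -c "
from h import *
lane();look('d2',(120,220,250,350),(130,250,290,410))"
```

```text
t 22.15 rot [151.2   0.6  -0.7] tip [0.5879 0.0591 0.1749] lane tip x,y,z mm 10.4 1.1 23.2 F [-0.8  0.7  0.2]
```

View pics/d2.png

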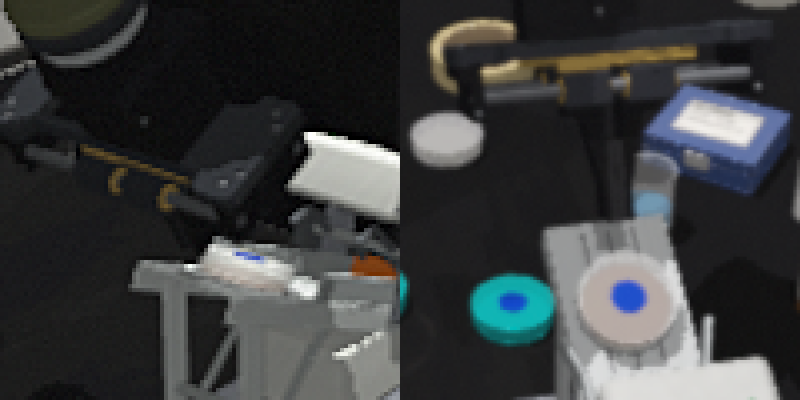

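>>> {"fn": "carry_out", "kwargs": {
  "increments": [
    [0, 0.003, -0.006, 0, 1],
    [0, 0.005, -0.012, 0, 1],
    [0, 0.005, -0.012, 0, 1],
    [0, 0.005, -0.012, 0, 1]
  ]
}}

```text
time_s: 22.65
tool_pos: [0.5904, 0.1521, 0.3209]
tool_rot: [151.2, 0.7, -0.6]
force: [-0.8, -0.1, 0.8]
grip_width: 0.0005
```

```bash
python3 -c "
from h import *
lane()"
```

```text
t 22.65 rot [151.2   0.7  -0.6] tip [0.5876 0.0646 0.1613] lane tip x,y,z mm 10.9 0.9 8.5 F [-0.8 -0.1  0.8]
```

>>> {"fn": "carry_out", "kwargs": {
  "increments": [
    [0, -0.005, -0.001, 0, 1],
    [0, -0.01, -0.003, 0, 1],
    [0, -0.015, -0.005, 0, 1],
    [0, -0.02, -0.0075, 0, 1],
    [0, -0.025, -0.01, 0, 1],
    [0, -0.03, -0.012, 0, 1],
    [0, -0.035, -0.0145, 0, 1],
    [0, -0.04, -0.0165, 0, 1],
    [0, -0.045, -0.019, 0, 1],
    [0, -0.05, -0.021, 0, 1],
    [0, -0.055, -0.0235, 0, 1],
    [0, -0.06, -0.0255, 0, 1],
    [0, -0.064, -0.0275, 0, 1],
    [0, -0.064, -0.0275, 0, 1]
  ]
}}

```text
time_s: 24.05
tool_pos: [0.5933, 0.0902, 0.296]
tool_rot: [151.5, -0.0, -0.3]
force: [9.4, 6.1, 4.4]
grip_width: 0.0006
```

```bash
python3 -c "
from h import *
lane();look('d3',(120,220,270,370),(150,270,300,420))"
```

```text
t 24.05 rot [151.5  -0.   -0.3] tip [0.5929 0.0035 0.136 ] lane tip x,y,z mm 77.1 5.5 10.2 F [9.4 6.1 4.4]
```

View pics/d3.png

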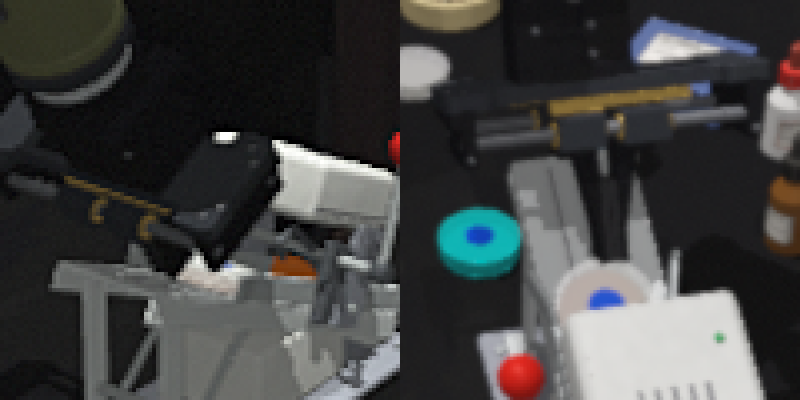

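>>> {"fn": "carry_out", "kwargs": {
  "increments": [
    [-0.002, 0.005, 0.003, 0, 1],
    [-0.004, 0.015, 0.007, 0, 1],
    [-0.005, 0.025, 0.011, 0, 1]
  ]
}}

```text
time_s: 24.45
tool_pos: [0.5849, 0.1131, 0.3043]
tool_rot: [151.2, 0.7, -0.7]
force: [-0.0, 0.3, -0.3]
grip_width: 0.0005
```

```bash
python3 - <<'E'
from h import *
R,t=lane()
p,_=env.read_camera('side');q,_=env.read_camera('scene')
save('d4',cv2.resize(p[190:260,310:400],(800,600),interpolation=3))
np.save('d4p.npy',p)
w,_=env.read_camera('wrist');save('w4',w)
save('d4s',cv2.resize(q[160:220,280:360],(800,600),interpolation=3))
E
```

```text
t 24.45 rot [151.2   0.7  -0.7] tip [0.5818 0.0254 0.1448] lane tip x,y,z mm 53.3 -5.3 9.3 F [-0.   0.3 -0.3]
```

View pics/d4.png

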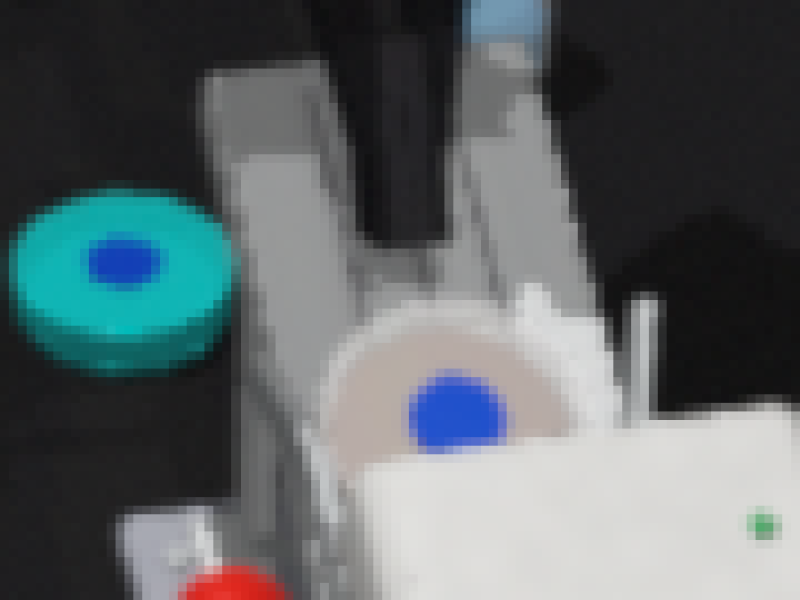

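View pics/d4s.png

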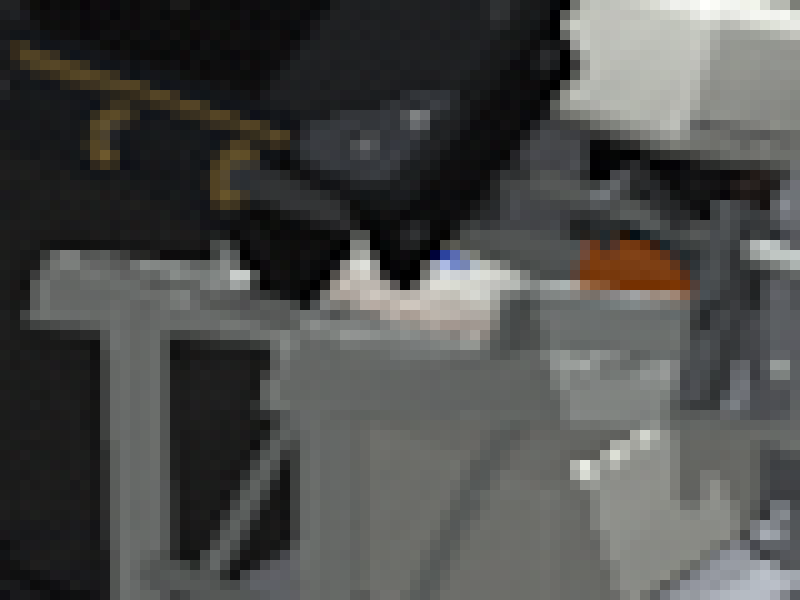

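View pics/w4.png

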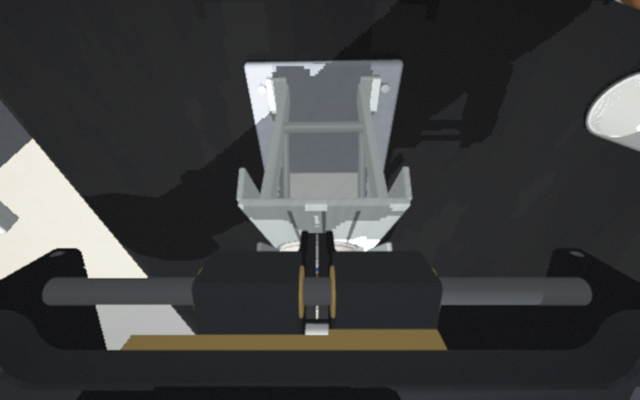

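```bash
cat >> h.py <<'E'
def sidelane(uv,hz):
    s,c=np.sin(np.radians(24)),np.cos(np.radians(24));h=np.radians(-89.4)
    ex=np.array([np.cos(h)*c,np.sin(h)*c,-s]);ey=np.array([-np.sin(h),np.cos(h),0]);ez=np.cross(ex,ey)
    p0=np.array([.5866,.078,.158]);o,d=ray('side',uv);k=(ez@(p0+hz*ez-o))/(ez@d);x=o+k*d-p0
    return ((np.array([ex@x,ey@x])*1e3).round(1))
E
python3 - <<'E'
from h import *
f=lambda u,v:(310+u*90/800-.5,190+v*70/600-.5)
print('sticker',sidelane(f(457,420),.016),'before',sidelane((358.06,218.54),.016))
print('dish uphill top rim',sidelane(f(448,298),.016),'left rim',sidelane(f(318,425),.016))
print('finger tip top corners',sidelane(f(362,240),.017),sidelane(f(445,240),.017))
for n,u in dict(leftedge1=(205,75),leftedge2=(240,300),redge1=(545,100),redge2=(610,340)).items(): print(n,sidelane(f(*u),0))
print('lflare tip',sidelane(f(305,425),.018),'rflare tip',sidelane(f(530,285),.018),sidelane(f(645,300),.018))
E
```

```text
sticker [103.6  -5.4] before [60.6 -1.5]
dish uphill top rim [73.4 -0.6] left rim [100.1 -36. ]
finger tip top corners [ 56.4 -16.8] [59.2  1.8]
leftedge1 [ -0.2 -40.4]
leftedge2 [ 60.  -43.9]
redge1 [18.2 37.8]
redge2 [82.8 37.7]
lflare tip [100.5 -39.2] rflare tip [73.8 18. ] [81.4 42.8]
```

>>> {"fn": "carry_out", "kwargs": {
  "increments": [
    [-0.013, 0, 0, 0, 1],
    [-0.013, -0.006, -0.0025, 0, 1],
    [-0.013, -0.011, -0.005, 0, 1],
    [-0.013, -0.014, -0.006, 0, 1],
    [-0.013, -0.017, -0.0075, 0, 1],
    [-0.013, -0.02, -0.009, 0, 1]
  ]
}}

```text
time_s: 25.2
tool_pos: [0.5731, 0.0929, 0.2957]
tool_rot: [151.3, 0.6, -0.6]
force: [2.4, 4.2, 3.5]
grip_width: 0.0008
```

```bash
python3 - <<'E'
from h import *
R,t=lane()
p,_=env.read_camera('side')
save('d5',cv2.resize(p[190:260,310:400],(800,600),interpolation=3))
E
```

```text
t 25.2 rot [151.3   0.6  -0.6] tip [0.5706 0.0056 0.136 ] lane tip x,y,z mm 75.0 -16.8 9.3 F [2.4 4.2 3.5]
```

View pics/d5.png

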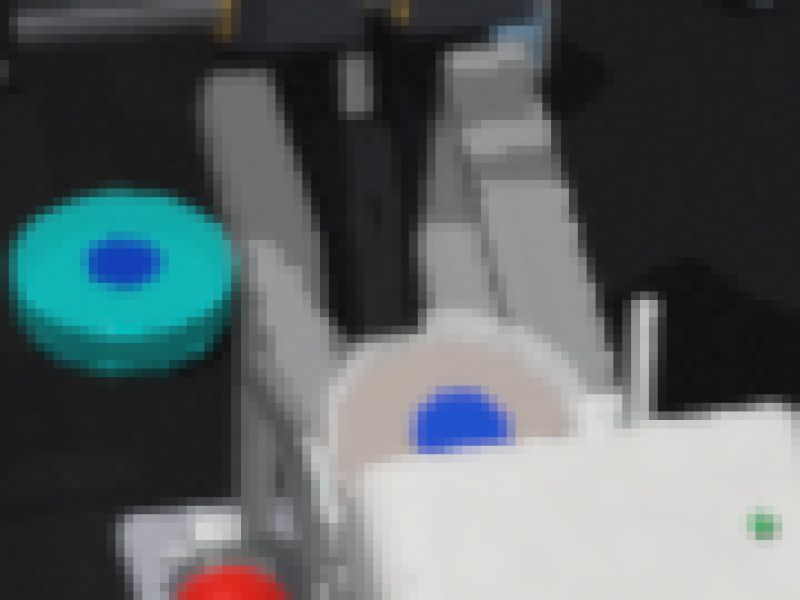

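>>> {"fn": "carry_out", "kwargs": {
  "increments": [
    [0, -0.002, -0.001, 0, 1],
    [0, -0.004, -0.002, 0, 1],
    [0, -0.006, -0.003, 0, 1],
    [0, -0.008, -0.0035, 0, 1],
    [0, -0.01, -0.0045, 0, 1]
  ]
}}

```text
time_s: 25.75
tool_pos: [0.5725, 0.0831, 0.2916]
tool_rot: [151.2, 0.6, -0.6]
force: [-0.9, -0.8, 2.2]
grip_width: 0.0005
```

```bash
python3 - <<'E'
from h import *
R,t=lane()
p,_=env.read_camera('side')
save('d6',cv2.resize(p[190:260,310:400],(800,600),interpolation=3))
f=lambda u,v:(310+u*90/800-.5,190+v*70/600-.5)
print(sidelane(f(462,436),.016))
E
```

```text
t 25.75 rot [151.2   0.6  -0.6] tip [ 0.5698 -0.0045  0.1321] lane tip x,y,z mm 85.8 -17.6 9.8 F [-0.9 -0.8  2.2]
[107.6  -5.1]
```

View pics/d6.png

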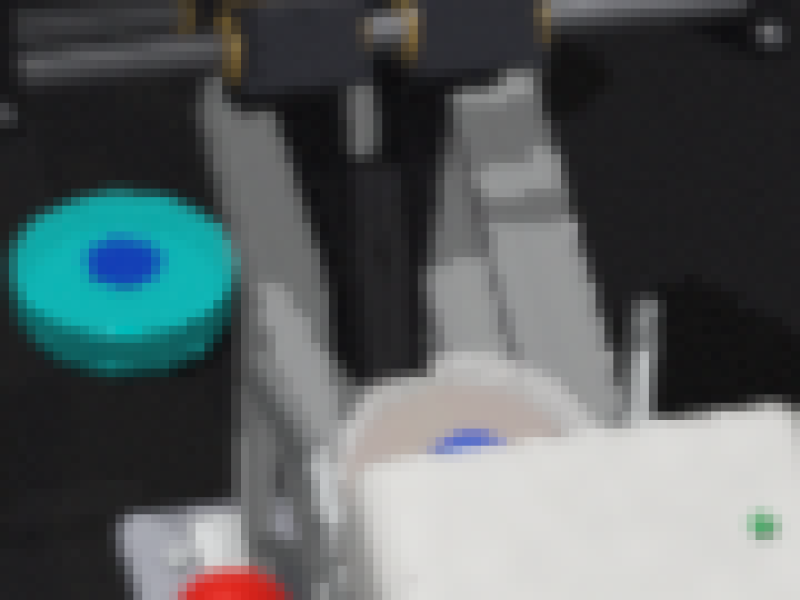

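>>> {"fn": "carry_out", "kwargs": {
  "increments": [
    [0, 0.005, 0.002, 0, 1],
    [0.009, 0.005, 0.002, 0, 1],
    [0.009, 0, 0, 0, 1],
    [0.009, -0.005, -0.002, 0, 1],
    [0.009, -0.01, -0.0045, 0, 1],
    [0.009, -0.015, -0.0065, 0, 1],
    [0.009, -0.02, -0.009, 0, 1],
    [0.009, -0.025, -0.011, 0, 1],
    [0.009, -0.03, -0.0135, 0, 1]
  ]
}}

```text
time_s: 26.7
tool_pos: [0.5814, 0.0524, 0.2774]
tool_rot: [151.2, 0.7, -0.6]
force: [-0.2, -0.2, -0.5]
grip_width: 0.0006
```

```bash
python3 - <<'E'
from h import *
R,t=lane()
look('d7',(140,220,280,380),(180,290,310,420))
E
```

```text
t 26.7 rot [151.2   0.7  -0.6] tip [ 0.5786 -0.0352  0.1178] lane tip x,y,z mm 119.7 -9.1 9.3 F [-0.2 -0.2 -0.5]
```

View pics/d7.png

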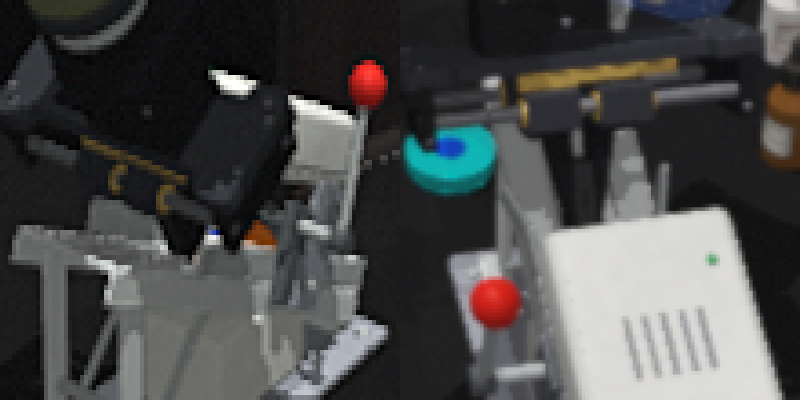

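>>> {"fn": "carry_out", "kwargs": {
  "increments": [
    [0, -0.005, -0.002, 0, 1],
    [0, -0.01, -0.0045, 0, 1],
    [0, -0.015, -0.0065, 0, 1],
    [0, -0.019, -0.0085, 0, 1],
    [0, -0.023, -0.01, 0, 1],
    [0, -0.023, -0.01, 0, 1]
  ]
}}

```text
time_s: 27.4
tool_pos: [0.5814, 0.029, 0.2672]
tool_rot: [151.2, 0.7, -0.7]
force: [0.2, 0.6, 0.0]
grip_width: 0.0007
```

```bash
python3 - <<'E'
from h import *
R,t=lane()
look('d8',(140,220,280,380),(180,290,310,420))
E
```

```text
t 27.4 rot [151.2   0.7  -0.7] tip [ 0.5784 -0.0587  0.1077] lane tip x,y,z mm 145.2 -9.6 9.6 F [0.2 0.6 0. ]
```

View pics/d8.png

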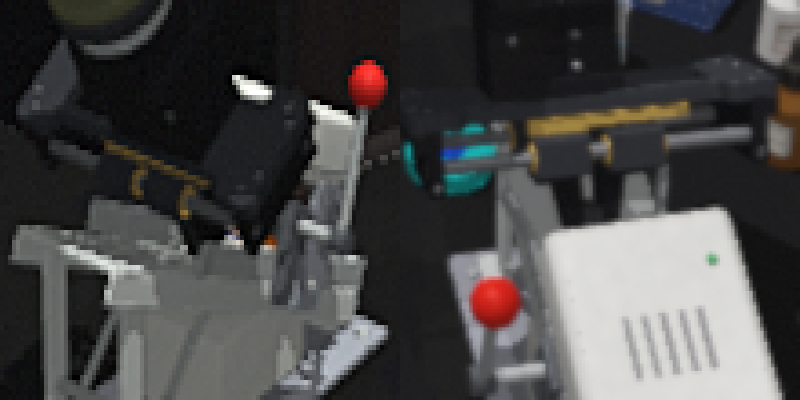

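>>> {"fn": "carry_out", "kwargs": {
  "increments": [
    [0, -0.0015, -0.0005, 0, 1],
    [0, -0.003, -0.001, 0, 1],
    [0, -0.004, -0.0017, 0, 1],
    [0, -0.004, -0.0017, 0, 1]
  ]
}}

```text
time_s: 27.9
tool_pos: [0.5815, 0.0257, 0.2657]
tool_rot: [151.2, 0.7, -0.6]
force: [0.2, -0.4, 0.4]
grip_width: 0.0001
```

>>> {"fn": "carry_out", "kwargs": {
  "increments": [
    [0, -0.001, -0.0004, 0, 1],
    [0, -0.002, -0.0008, 0, 1],
    [0, -0.002, -0.0008, 0, 1]
  ]
}}

```text
time_s: 28.2
tool_pos: [0.5815, 0.0237, 0.2649]
tool_rot: [151.2, 0.7, -0.6]
force: [-0.8, 0.4, -0.6]
grip_width: 0.0005
```

```bash
python3 - <<'E'
from h import *
R,t=lane()
look('d9',(140,220,300,380),(180,290,310,420))
E
```

```text
t 28.2 rot [151.2   0.7  -0.6] tip [ 0.5786 -0.0639  0.1054] lane tip x,y,z mm 150.9 -9.5 9.6 F [-0.8  0.4 -0.6]
```

View pics/d9.png

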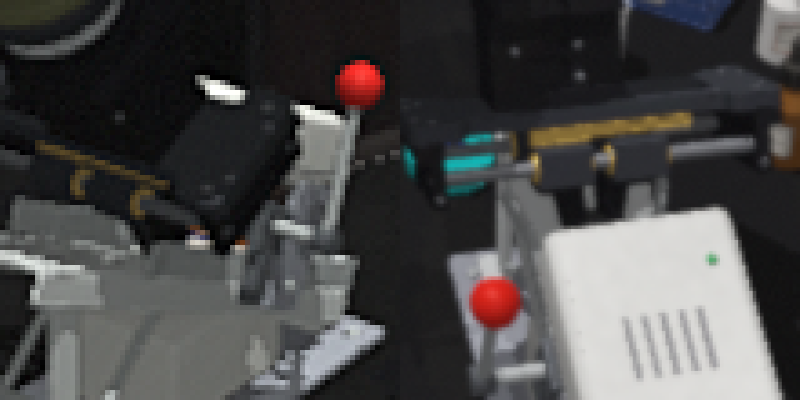

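>>> {"fn": "carry_out", "kwargs": {
  "increments": [
    [0, -0.001, -0.0004, 0, 1],
    [0, -0.002, -0.0008, 0, 1],
    [0, -0.002, -0.0008, 0, 1]
  ]
}}

```text
time_s: 28.6
tool_pos: [0.5814, 0.0216, 0.2641]
tool_rot: [151.2, 0.7, -0.6]
force: [-0.8, -1.2, 0.9]
grip_width: 0.0003
```

>>> {"fn": "carry_out", "kwargs": {
  "increments": [
    [0, -0.001, -0.0004, 0, 1],
    [0, -0.001, -0.0004, 0, 1]
  ]
}}

```text
time_s: 28.8
tool_pos: [0.5815, 0.0208, 0.2637]
tool_rot: [151.2, 0.7, -0.6]
force: [-0.1, -0.3, 0.3]
grip_width: 0.0006
```

>>> {"fn": "carry_out", "kwargs": {
  "increments": [
    [0, -0.001, -0.0004, 0, 1],
    [0, -0.001, -0.0004, 0, 1]
  ]
}}

```text
time_s: 29.0
tool_pos: [0.5815, 0.0201, 0.2634]
tool_rot: [151.3, 0.6, -0.6]
force: [0.1, 1.6, 0.4]
grip_width: 0.0006
```

```bash
python3 - <<'E'
from h import *
R,t=lane()
E
```

```text
t 29.0 rot [151.3   0.6  -0.6] tip [ 0.5788 -0.0674  0.1039] lane tip x,y,z mm 154.7 -9.3 9.6 F [0.1 1.6 0.4]
```

>>> {"fn": "carry_out", "kwargs": {
  "increments": [
    [0, -0.001, -0.0004, 0, 1],
    [0, -0.001, -0.0004, 0, 1]
  ]
}}

```text
time_s: 29.2
tool_pos: [0.5816, 0.0196, 0.2632]
tool_rot: [151.3, 0.6, -0.6]
force: [0.1, 2.6, 1.3]
grip_width: 0.0004
```

>>> {"fn": "carry_out", "kwargs": {
  "increments": [
    [0, 0, 0, 0, 1]
  ]
}}

```text
time_s: 29.3
tool_pos: [0.5816, 0.0196, 0.2632]
tool_rot: [151.3, 0.6, -0.6]
force: [-0.7, 3.1, 1.7]
grip_width: 0.0005
```

>>> {"fn": "carry_out", "kwargs": {
  "increments": [
    [0, -0.001, -0.0004, 0, 1],
    [0, -0.001, -0.0004, 0, 1]
  ]
}}

```text
time_s: 29.5
tool_pos: [0.5816, 0.0192, 0.2629]
tool_rot: [151.3, 0.6, -0.5]
force: [0.3, 5.3, 2.2]
grip_width: 0.0007
```

```bash
python3 - <<'E'
from h import *
R,t=lane()
E
```

```text
t 29.5 rot [151.3   0.6  -0.5] tip [ 0.5791 -0.0681  0.1033] lane tip x,y,z mm 155.7 -9.0 9.4 F [0.3 5.3 2.2]
```

Stiff contact at 5.3 N, at the expected place. Retreat back up the finger's direction and check.

>>> {"fn": "carry_out", "kwargs": {
  "increments": [
    [0, 0.005, 0.002, 0, 1],
    [0, 0.02, 0.01, 0, 1],
    [0, 0.05, 0.03, 0, 1],
    [0, 0.09, 0.06, 0, 1],
    [0, 0.12, 0.1, 0, 1],
    [0, 0.15, 0.14, 0, 1],
    [0, 0.19, 0.16, 0, 1],
    [0, 0.23, 0.18, 0, 1]
  ]
}}

```text
time_s: 30.3
tool_pos: [0.5811, 0.2492, 0.4449]
tool_rot: [151.2, 0.6, -0.7]
force: [1.0, 0.5, -0.8]
grip_width: 0.0005
```

```bash
python3 - <<'E'
from h import *
R,t=lane()
p,_=env.read_camera('side');q,_=env.read_camera('scene');w,_=env.read_camera('wrist')
save('e1',cv2.resize(q[150:210,300:380],(800,600),interpolation=3));save('e2',p);save('e3',w)
r1=blobs(q,(0,150,120),(6,255,255),(340,140,400,200));r2=blobs(p,(0,150,120),(6,255,255),(300,225,355,320))
print(tri(r1[0][0],r2[0][0]),r1,r2)
E
```

```text
t 30.3 rot [151.2   0.6  -0.7] tip [0.5785 0.1616 0.2854] lane tip x,y,z mm -128.3 -7.2 82.4 F [ 1.   0.5 -0.8]
(array([ 0.50865265, -0.13556067,  0.19649579]), array([0.00158071])) [(array([371.75, 155.62]), [368, 152, 9, 8, 53])] [(array([335.6 , 262.24]), [329, 256, 14, 13, 141])]
```

View pics/e1.png

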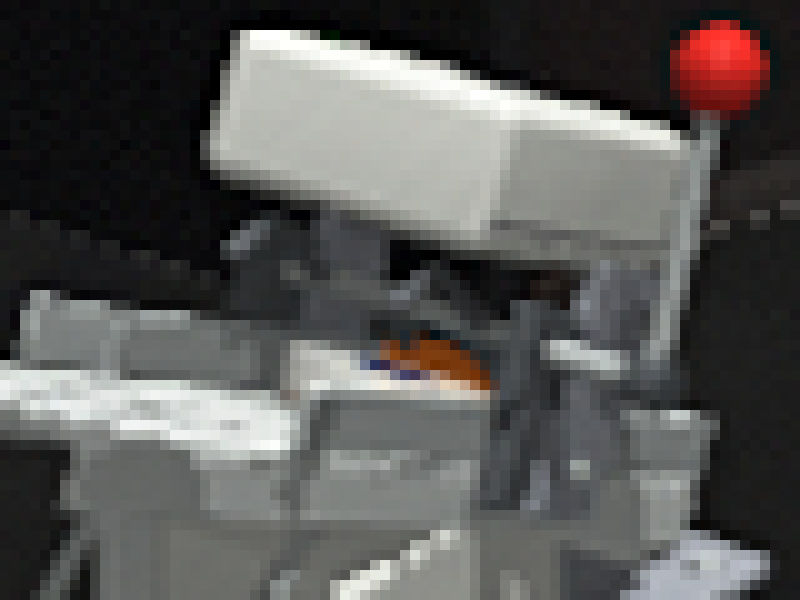

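View pics/e3.png

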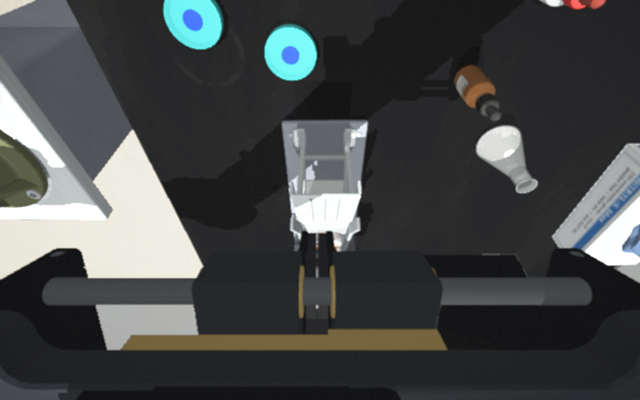

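```bash
python3 - <<'E'
from h import *
s,c=np.sin(np.radians(24)),np.cos(np.radians(24));h=np.radians(-89.4)
ex=np.array([np.cos(h)*c,np.sin(h)*c,-s]);ey=np.array([-np.sin(h),np.cos(h),0]);ez=np.cross(ex,ey);p0=np.array([.5866,.078,.158])
def sl(uv,hz):
    o,d=ray('scene',uv);k=(ez@(p0+hz*ez-o))/(ez@d);x=o+k*d-p0;return (np.array([ex@x,ey@x])*1e3).round(1)
f=lambda u,v:(300+u/10-.5,150+v/10-.5)
print('sticker L,R,C',sl(f(360,362),.016),sl(f(430,377),.016),sl(f(397,370),.016))
print('dish uphill apex',sl(f(290,350),.016),sl(f(300,340),.016))
# check bias: known points: rail start near side top (x=108,y=-34,z=18) ~ (318,395)? head lower-front near corner
print('near rail start',sl(f(318,393),.018),'far flare end',sl(f(280,325),.018))
def pr(x,y,z):
    P=p0+ex*x+ey*y+ez*z;C=env.get_calibration('scene');T=np.array(C['camera_from_world']);q=np.array(C['K'])@(T[:3,:3]@P+T[:3,3]);q=q[:2]/q[2];return ((q[0]-300+.5)*10).round(),((q[1]-150+.5)*10).round()
for n,a in dict(sticker189=(.189,0,.016),sticker180=(.180,0,.016),apex158=(.1585,0,.016),railstart_near=(.108,-.034,.018),railstart_far=(.108,.034,.018),stopmid=(.22,0,.008),stopedges=(.22,.022,.016),headnear=(.14,-.047,.057),headneartop=(.14,-.047,.099),upnear=(0,-.038,0)).items(): print(n,pr(*a))
E
```

```text
sticker L,R,C [183.8   8.2] [202.7  -3.4] [193.6   2. ]
dish uphill apex [158.6  15.3] [188.5  32.1]
near rail start [ 74.1 -50.4] far flare end [190.6  41.2]
sticker189 (np.float64(394.0), np.float64(371.0))
sticker180 (np.float64(377.0), np.float64(369.0))
apex158 (np.float64(335.0), np.float64(365.0))
railstart_near (np.float64(338.0), np.float64(382.0))
railstart_far (np.float64(132.0), np.float64(313.0))
stopmid (np.float64(445.0), np.float64(404.0))
stopedges (np.float64(389.0), np.float64(356.0))
headnear (np.float64(482.0), np.float64(259.0))
headneartop (np.float64(524.0), np.float64(103.0))
upnear (np.float64(91.0), np.float64(436.0))
```

```bash
python3 - <<'E'
from h import *
def pr(n,P):
    C=env.get_calibration(n);T=np.array(C['camera_from_world']);q=np.array(C['K'])@(T[:3,:3]@P+T[:3,3]);return (q[:2]/q[2]).round(2)
for n in ('scene','side'):
    print(n,[pr(n,np.array([.508,y,.196])) for y in (-.083,-.1356,-.141)])
b=cv2.imread('pics/side0.png')[:,:,::-1];a=cv2.imread('pics/e2.png')[:,:,::-1]
print(blobs(b,(0,120,60),(12,255,255),(305,225,350,262)),blobs(a,(0,120,60),(12,255,255),(305,240,355,285)))
s=cv2.imread('pics/scene0.png')[:,:,::-1];print(blobs(s,(0,120,60),(12,255,255),(345,150,385,175)))
print([ (x,y) for x,y in blobs(a,(112,150,100),(130,255,255),(260,180,340,240))])
E
```

```text
scene [array([361. , 162.2]), array([372.32, 156.08]), array([373.45, 155.47])]
side [array([329.51, 240.18]), array([335.73, 262.08]), array([336.41, 264.47])]
[(array([328.83, 241.15]), [322, 234, 14, 15, 172])] [(array([335.66, 262.61]), [329, 256, 14, 14, 158])]
[(array([360.57, 162.61]), [357, 158, 9, 10, 67])]
[]
```

View pics/e2.png

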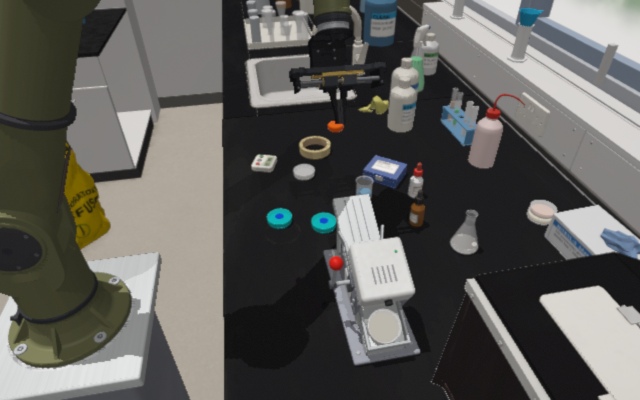

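```bash
python3 - <<'E'
from h import *
for u in [(332.6,283.9),(334.7,281.8),(336.6,281.5)]:
    o,d=ray('side',u);k=(.508-o[0])/d[0];print(onz('side',u,.116),o+k*d)
a=cv2.imread('pics/e2.png')[:,:,::-1];b=cv2.imread('pics/side0.png')[:,:,::-1]
save('g',np.hstack([cv2.resize(x[230:300,315:355],(400,700),interpolation=3)[:600] for x in (b,a)]))
s=cv2.imread('pics/scene0.png')[:,:,::-1];q,_=env.read_camera('scene')
save('g2',np.hstack([cv2.resize(x[145:205,345:385],(400,600),interpolation=3) for x in (s,q)]))
E
```

```text
[ 0.5076447  -0.11287064  0.116     ] [ 0.508      -0.11115779  0.11395623]
[ 0.51233513 -0.1087977   0.116     ] [ 0.508      -0.12896632  0.13987364]
[ 0.51584064 -0.1087607   0.116     ] [ 0.508      -0.14411408  0.15784485]
```

View pics/g.png

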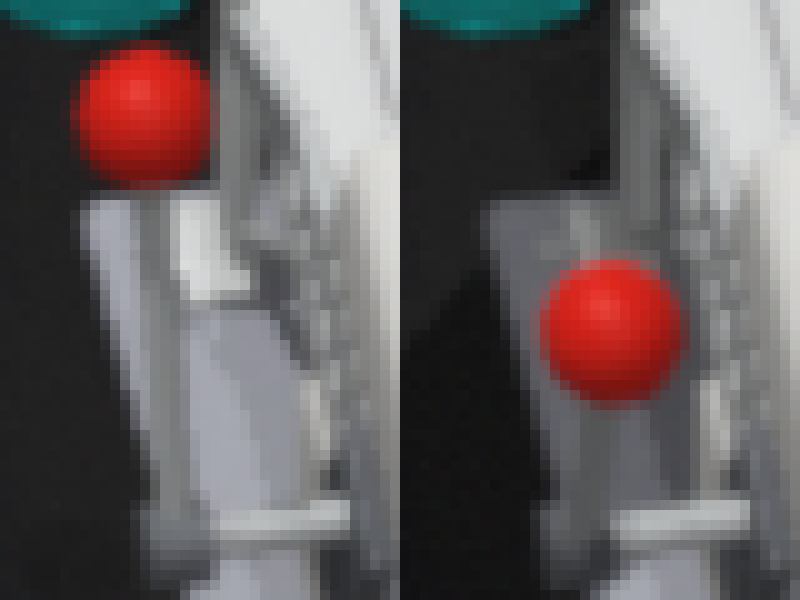

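View pics/g2.png

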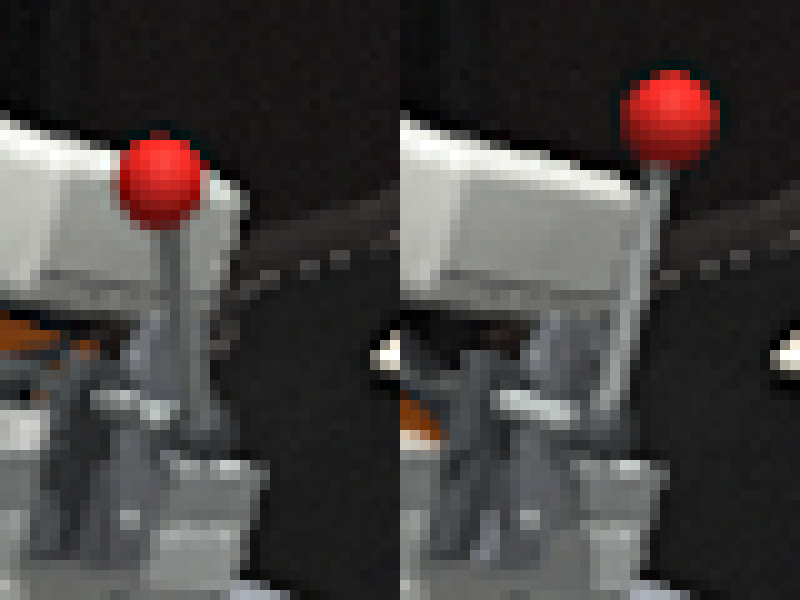

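>>> {"fn": "carry_out", "kwargs": {
  "increments": [
    [-0.02, -0.045, 0, 0, 1],
    [-0.04, -0.09, 0, 0, 1],
    [-0.06, -0.135, 0, 0, 1],
    [-0.073, -0.18, 0, 0, 1],
    [-0.073, -0.22, 0, 0, 1],
    [-0.073, -0.24, -0.03, 0, 1],
    [-0.073, -0.24, -0.07, 0, 1],
    [-0.073, -0.24, -0.095, 0, 1],
    [-0.073, -0.24, -0.095, 0, 1]
  ]
}}

```text
time_s: 31.4
tool_pos: [0.5065, 0.0054, 0.3436]
tool_rot: [151.2, 1.1, -0.8]
force: [-1.5, -0.8, 0.7]
grip_width: 0.0004
```

```bash
python3 - <<'E'
from h import *
R,t=lane()
look('k1',(130,210,310,410),(190,300,290,400))
E
```

```text
t 31.4 rot [151.2   1.1  -0.8] tip [ 0.502  -0.0823  0.1842] lane tip x,y,z mm 135.0 -86.3 88.8 F [-1.5 -0.8  0.7]
```

View pics/k1.png

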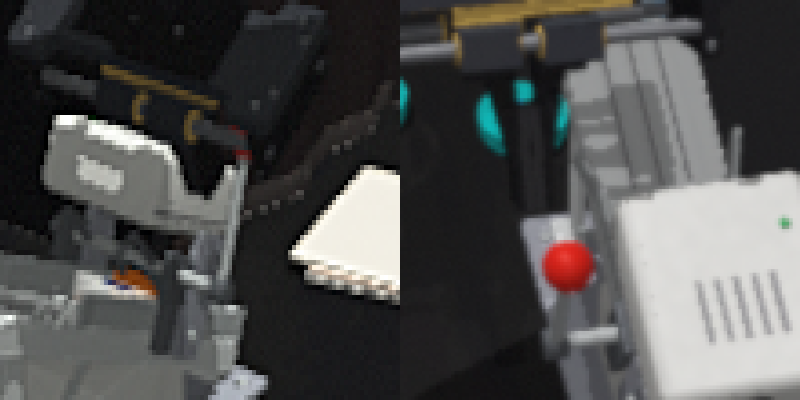

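>>> {"fn": "carry_out", "kwargs": {
  "increments": [
    [0.007, -0.008, 0.004, 0, 1],
    [0.007, -0.016, 0.004, 0, 1],
    [0.007, -0.023, 0.004, 0, 1],
    [0.007, -0.027, 0.004, 0, 1],
    [0.007, -0.03, 0.004, 0, 1],
    [0.007, -0.033, 0.004, 0, 1]
  ]
}}

```text
time_s: 32.1
tool_pos: [0.5154, -0.0253, 0.3516]
tool_rot: [151.2, 0.7, -0.6]
force: [0.0, 1.1, -0.5]
grip_width: 0.0004
```

```bash
python3 - <<'E'
from h import *
R,t=lane()
E
```

```text
t 32.1 rot [151.2   0.7  -0.6] tip [ 0.5126 -0.1129  0.1921] lane tip x,y,z mm 159.8 -76.0 108.5 F [ 0.   1.1 -0.5]
```

>>> {"fn": "carry_out", "kwargs": {
  "increments": [
    [-0.002, -0.002, -0.003, 0, 1],
    [-0.002, -0.004, -0.003, 0, 1],
    [-0.002, -0.006, -0.003, 0, 1],
    [-0.002, -0.006, -0.003, 0, 1]
  ]
}}

```text
time_s: 32.5
tool_pos: [0.5133, -0.0281, 0.3487]
tool_rot: [151.5, 0.7, -0.5]
force: [-1.9, 9.0, 2.9]
grip_width: 0.0003
```

```bash
python3 - <<'E'
from h import *
R,t=lane()
p,_=env.read_camera('side');r2=blobs(p,(0,150,120),(6,255,255),(300,225,355,320));print(r2)
E
```

```text
t 32.5 rot [151.5   0.7  -0.5] tip [ 0.5108 -0.115   0.1888] lane tip x,y,z mm 163.1 -77.8 106.3 F [-1.9  9.   2.9]
[(array([335.82, 262.08]), [330, 256, 13, 13, 142])]
```

>>> {"fn": "carry_out", "kwargs": {
  "increments": [
    [0, 0.01, 0, 0, 1],
    [0, 0.03, 0.01, 0, 1],
    [0, 0.05, 0.05, 0, 1],
    [0, 0.08, 0.1, 0, 1],
    [0, 0.12, 0.14, 0, 1],
    [0, 0.16, 0.16, 0, 1],
    [0, 0.2, 0.16, 0, 1],
    [0, 0.2, 0.16, 0, 1]
  ]
}}

```text
time_s: 33.35
tool_pos: [0.5119, 0.1759, 0.5093]
tool_rot: [151.5, 0.6, 0.0]
force: [-0.9, -0.2, -0.8]
grip_width: 0.0003
```

```bash
python3 - <<'E'
from h import *
R,t=lane()
p,_=env.read_camera('side');q,_=env.read_camera('scene')
r1=blobs(q,(0,150,120),(6,255,255),(340,140,400,200));r2=blobs(p,(0,150,120),(6,255,255),(300,225,355,320));print(tri(r1[0][0],r2[0][0]))
save('z1',cv2.resize(q[150:210,300:380],(800,600),interpolation=3));save('z2',p)
E
```

```text
t 33.35 rot [151.5   0.6   0. ] tip [0.5102 0.0891 0.3493] lane tip x,y,z mm -88.7 -76.3 170.0 F [-0.9 -0.2 -0.8]
(array([ 0.50865612, -0.13558371,  0.19648165]), array([0.00159557]))
```

View pics/z1.png

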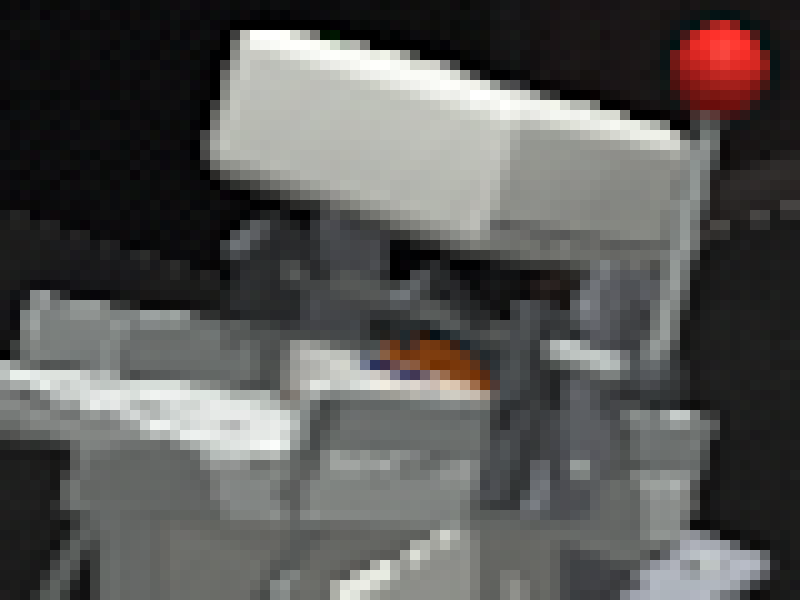

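```bash
python3 -c "
from h import *
print(env.sign_off())"
```

```text
the job is handed in; nothing more can be done
None
```

The job is handed in. The dish with the blue sticker lies under the reader head against the orange stop, and the lever is at its end of travel. It took about 33 s of the 70 s.

**What I did**
1. I pushed the red knob to the right until it met a hard stop at 31 N.
2. I gripped the dish, laid it on the loading place and let it settle flat on the slope.
3. The moves have no tilt of their own, so I leaned the tool about 28° by commanding poses past the arm's reach. With the closed fingers I then pushed the dish down the lane. It caught once on the flare of the guide on the robot's side, and I freed it with an off-centre push.
4. I stopped at a stiff contact of about 5 N, below the 12 N that would force the stop open.

**Last checks**
- **Dish:** its sticker reads about lane x = 190 to 194 mm in the scene camera, good to about ±3 mm; resting against the stop would be 188 to 190 mm. Most of the dish is hidden by the head, so the rest against the stop is judged from this partial view and the contact force.
- **Stop:** the knob has not moved since step 1, so the dish push did not force the stop open.
- **Lever:** the knob travelled only about 53 mm by my measurement, against the 58 mm stated. I went back after seating the dish and pushed again with 9 N, three times what moves it. It did not move, so I take it to be at the end of its travel.
- **Other dish:** it looks to be in its original place in the side picture taken after the push; I did not measure it.
- **Robot:** it was clear of everything at hand-in.

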